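Strip the strainer box of its split rings

TASK

Open the strainer box for cleaning: fold its clear cover right back past upright, then use the hooked pick (not the fingers) under the raised end of each split ring to lift it out of its port. Put all the rings in the white tray and stand the pick back on its wooden rest. Last, leave the cover folded half down, at about 45 degrees, so that the box can drain, and do not knock over the green bottle beside the rest.

Things in the scene. Friction and masses are not known exactly. Their poses are not given: they have to be found in the camera images.
- cover (a joint): Hinge angle of the clear cover of the strainer box: 0 = folded down shut on the box (the start), 1.57 = upright, 2.0 = folded right back against its stop. The hinge is stiff (about 0.7 N m of friction): the cover stays at whatever angle it is left.
- cover_hinge (a point): Middle of the cover's hinge line, which runs level along one long edge of the box top. Its axes are those of the box: x along the 330 mm length of the box (the hinge line), y across it towards the hinge side (so the cover's bar is on the -y side when shut), z up.
- cover_bar (a point): Middle of the cover's round steel pull bar (12 mm diameter, 120 mm long, parallel to the hinge line, 195 mm from the hinge line). It stands off 45 mm beyond the free edge of the clear panel (330 x 150 x 5 mm), in the panel's plane, on two 12 mm arms 120 mm apart, so fingers can pinch it between the arms from above, one finger in the gap; being round it can turn between the fingers while the cover swings.
- strainer_box: Fixed metal strainer box, 330 x 150 mm, flat top 73 mm above the table; origin under its centre, axes as for cover_hinge. In its top are three round ports in a row along its length, 98 mm apart, each 82 mm in diameter and 18 mm deep with a flat dark floor and a straight wall. The port centres lie 60 mm from the hinge edge and 90 mm from the opposite edge, so there is 49 mm of plain top beside each port on the side away from the hinge.
- port_1 (a point): Centre of the floor of port 1 (18 mm below the box top, 55 mm above the table); ports 1 to 3 go along the box's +x, 1 nearest the robot.
- port_2 (a point): Centre of the floor of port 2 (18 mm below the box top, 55 mm above the table); ports 1 to 3 go along the box's +x, 1 nearest the robot.
- port_3 (a point): Centre of the floor of port 3 (18 mm below the box top, 55 mm above the table); ports 1 to 3 go along the box's +x, 1 nearest the robot.
- ring_1_mid (a point): Split steel retaining ring that starts flat on the floor of port 1 (may be absent: None): 76 mm outside and 56 mm inside diameter, flat strap 10 mm wide and 6 mm thick, with a gap, 90 g, loose in the port with 3 mm play. This point is the centre of the ring, 3 mm above its underside; its x axis points at the raised end, z is the ring's axis.
- ring_1_end (a point): Centre of the raised end of ring 1: a flat 5 mm thick tongue, 10 mm wide radially and 20 mm long along the ring, 33 mm from the ring's centre. Its underside is 10 mm above the ring's underside, and its top is 3 mm below the box top while the ring is in its port; the space below it is open from inside the ring and from the gap, and closed by a riser at the end where it joins the strap (anticlockwise from above).
- ring_2_mid (a point): Split steel retaining ring that starts flat on the floor of port 2 (may be absent: None): 76 mm outside and 56 mm inside diameter, flat strap 10 mm wide and 6 mm thick, with a gap, 90 g, loose in the port with 3 mm play. This point is the centre of the ring, 3 mm above its underside; its x axis points at the raised end, z is the ring's axis.
- ring_2_end (a point): Centre of the raised end of ring 2: a flat 5 mm thick tongue, 10 mm wide radially and 20 mm long along the ring, 33 mm from the ring's centre. Its underside is 10 mm above the ring's underside, and its top is 3 mm below the box top while the ring is in its port; the space below it is open from inside the ring and from the gap, and closed by a riser at the end where it joins the strap (anticlockwise from above).
- ring_3_mid (a point): Split steel retaining ring that starts flat on the floor of port 3 (may be absent: None): 76 mm outside and 56 mm inside diameter, flat strap 10 mm wide and 6 mm thick, with a gap, 90 g, loose in the port with 3 mm play. This point is the centre of the ring, 3 mm above its underside; its x axis points at the raised end, z is the ring's axis.
- ring_3_end (a point): Centre of the raised end of ring 3: a flat 5 mm thick tongue, 10 mm wide radially and 20 mm long along the ring, 33 mm from the ring's centre. Its underside is 10 mm above the ring's underside, and its top is 3 mm below the box top while the ring is in its port; the space below it is open from inside the ring and from the gap, and closed by a riser at the end where it joins the strap (anticlockwise from above).
- pick_grip (a point): Centre of the black handle of the hooked pick: an upright block 50 mm long (x), 16 mm wide (y, the way to pinch it), 40 mm tall (z). Mass 120 g. A 7 mm square steel shank goes down at the front (+x) of the handle, its front face 32 mm ahead of the handle's centre, its lower end 34 mm below the handle's underside, and ends in a flat foot pointing forward.
- pick_tip (a point): Front end of the pick's foot: the foot is 4 mm thick (this point is half-way up it), 7 mm wide, reaches 18 mm forward of the shank; 50 mm ahead of and 52 mm below the handle's centre. Axes as for pick_grip.
- rest_top (a point): Centre of the top of the pick's wooden rest, a fixed block 70 mm long (x), 60 mm wide (y), 44 mm high. The pick stands on it by the underside of its handle, with the shank hanging just clear in front of its +x end (handle centre 15 mm ahead of this point, pointing to +x).
- tray: Loose white open tray, 260 x 140 mm, 30 mm high, walls and floor 4 to 5 mm thick, 600 g; origin under its centre, x along its length. The rings go in it.
- bottle_a: Green wine bottle standing on the table near the rest and the tray, 74 mm diameter, 240 mm high; origin under its centre. Must not be knocked over.

How it is judged:
By the outcome, as a careful person would: the job done as asked, in the order asked, and still so for the second after the job is handed in, with the robot touching nothing.
Of ring_1, ring_2, ring_3 only 2 to 3 are there at a start; the rules pass over those that are not, and their reading is None.
At some moment in a run one of tray may be knocked a few centimetres aside while the robot is not near it.
It also fails if it takes over 210 s, if anything falls off the work surface, if the arm or the gripper's body presses on something with over 40 N, if the wrist force passes 120 N, or if a joint passes its speed limit or range.

ROBOT

A 6-joint arm with a two-finger parallel gripper is mounted at the origin on the work surface. World frame = base frame: x ahead of the robot, y to its left, z up, the work surface at z = 0. Lengths are in mm, angles in degrees, forces in N, time in s.
With the tool pointing down it reaches from about 250 to 775 mm from the base axis. Payload 4 kg.
Tool frame: the origin (TCP) lies on the centre line of the jaws, within the pads' length; the fingertips stand manip.tip_extent ahead of it and the grasp point (between the pads) lies 6 mm ahead of it (manip.tip_extent is the distance from the TCP to the fingertips, in mm); x points along the fingers, y is the direction in which the jaws open and shut, and the axes are right-handed (so a half turn about x gives the same grasp; the last joint's range is limited). The gripper opens to 85 mm and grips with 20 to 120 N. Pads are 22 mm wide; open, the fingers measure 114 mm over their backs; the gripper's body (76 mm by 85 mm) begins 54 mm behind the grasp point. The pads swing forward as they close: fully open they stand 13 mm farther back than shut.
Start: joints at [57.347, 4.996, 78.535, -0, 96.463, -5.907], TCP at [247.527, 491.168, 256.341] pointing down, gripper open.
Joint ranges: [-177.83, 177.83], [-43.37, 116.18], [15.69, 146.23], [-61.86, 241.86], [9.47, 152.12], [-147.06, 147.06]. Speed limits (degrees/s): [159.86, 159.86, 180, 180, 180, 180].

INTERFACE

Orientations are given as a 3x3 rotation matrix whose columns are the frame's x, y, z axes.
In Python, from workcell import manip, vision gives the robot as it stands. The module is installed in compiled form; this text tells all that it offers.
- The arm moves only by the tool apply_moves, never from a script. Its argument "series" is one flat list of numbers, 7 for each row, row after row: the opening in per cent of the stroke, from 0 (shut) to 100 (fully open), then the shift along the tool's x, y, z in mm, then the turn, a rotation vector about the tool's x, y, z in degrees. A call has 1 to 12 rows; each row shifts and turns the commanded pose from where the row before left it, along the tool's axes as they then stand; what a row does not reach is not made up. A row lasts 1/12 s, in which the tool goes at most 41.7 mm and 7.16 degrees, less where a joint would pass 70% of its speed; a pose out of reach is approached as far as the arm can. A call is refused whole if a number of a shift passes 41.7 or a number of a turn 7.16, either way. A call with a gripper value outside its range is refused whole. The fingers move at their own pace and stop on an object; the grip force is fixed at half the most. Time passes only in rows, so rows that do not move let the fingers close. It gives the time, the measured TCP pose, the force and the opening at its end, in the units of the state.
- manip.observe(): the state, without advancing time (a new reading comes with each control period).
- vision.read_camera(name): name is "scene" or "side" or "wrist"; returns a dict with "image" (400x640x3 uint8, red, green, blue), "K" (3x3 intrinsics, pixels), "xyz" and "orientation" of the camera in the world. Camera axes: x right, y up, looking along -z (the intrinsics and any distortion apply to the point x, -y, -z); pixel columns grow to the right and rows downward; lengths in mm; the calibration is good to about 2 mm. The wrist camera is an equidistant fisheye: a pixel r from the principal point sees the ray r / f radians off the axis. A picture is of the moment at which its call begins. There is no depth.
- manip.hand_in(): hands the job in, once; it reports no verdict.
Trained networks look in a picture, given as the dict that the camera call returned (one of the last four; its "shot" number tells which), for a name from the list of things; names that differ only in an ending like _2 or _b are one class to them, and where a whole thing is asked for, a point or a joint stands for the part that bears it (a point fixed in the world has none). Each returns a list of dicts, best first, with "score" (0 to 1); they miss things now and then, are a little off and sometimes report something else, mostly with a low value. They report only what shows in the picture. A call takes as long as a camera call.
- vision.boxes_of(query, picture): "at" ([x, y, z] in mm, in the coordinates of the camera as it stood for that picture, good to about 4 mm: the middle of the surface that is visible of it).
- vision.regions_of(query, picture): "region" (400x640 bool, what is visible of it).
- vision.spot_point(query, picture): "at" ([x, y, z] in mm, in the coordinates of the camera as it stood for that picture, good to about 4 mm: a listed point, or the origin of a listed thing).
The state is a dict: "time": time; "qpos": joint angles; "qvel": joint speeds; "joint_efforts": joint torques, N m; "ee_pos": TCP position; "eef_rot": TCP orientation; "contact_force": force on the tool from outside, world axes, zero at the start; "ft_torque": the same for the moment, N m; "width": opening from 0.0 (shut) to 1.0 (fully open).
Only numpy, scipy, OpenCV 4.12 (cv2) and the standard library are available. Lean on these libraries where they do the work, as an engineer would, in place of code of your own. Each camera call takes 0.05 s, during which the arm holds its last target. There are 200 camera calls.

## Working session

There is one attempt and no reset: what is moved stays moved. The work goes in short steps, Python scripts to look and compute and a tool call to move; the robot and the scene stay as the last step left them, time stands still between calls to the robot, and variables do not carry over. Pictures are saved under pics/ and viewed, about 12 in all and at most 16, crops included, and the job is handed in when it is done.

Besides the shell and the picture viewer there is one more tool, called after "Request:" by a JSON object that holds its "api" and its "payload", one argument or row to a line. apply_moves: Moves the arm, as the interface text tells. Its arguments: {"type":"object","properties":{"series":{"type":"array"}},"required":["series"]}

```bash
mkdir -p pics; cat > h.py <<'E'
import numpy as np, cv2
from workcell import manip, vision
np.set_printoptions(precision=1,suppress=True)
def cam(n,save=None):
    p=vision.read_camera(n)
    if save: cv2.imwrite(f'pics/{save}.png',p['image'][:,:,::-1])
    return p
def w(p,a): return np.array(p['orientation'])@np.array(a)+np.array(p['xyz'])
def pts(q,p,k=3):
    return [(round(r['score'],2),w(p,r['at'])) for r in vision.spot_point(q,p)[:k]]
def st():
    s=manip.observe(); print('t',round(s['time'],2),'pos',np.array(s['ee_pos']),'F',np.array(s['contact_force']),'w',round(s['width'],3)); print(np.array(s['eef_rot']).round(3).tolist(), np.array(s['qpos'])); return s
E
python3 - <<'E'
from h import *
st(); print(manip.tip_extent)
ps={n:cam(n,n+'0') for n in('scene','side','wrist')}
for n,p in ps.items():
    print(n,np.array(p['xyz']))
    for q in['cover_hinge','cover_bar','strainer_box','port_1','ring_1_mid','ring_1_end','pick_grip','pick_tip','rest_top','tray','bottle_a']:
        print(' ',q,*[(s,a.round(0).tolist()) for s,a in pts(q,p,4)])
cv2.imwrite('pics/a.png',cv2.resize(np.vstack([ps['scene']['image'],ps['side']['image']])[:,:,::-1],(480,600)))
E
```

```text
t 0.0 pos [247.3 490.8 255.1] F [ 1.1 -0.5  0.2] w 0.996
[[-0.001, 0.45, 0.893], [-0.002, 0.893, -0.45], [-1.0, -0.002, -0.0]] [57.3  5.  78.6  0.  96.5 -5.9]
25.0
scene [916.7 524.7 902.6]
  cover_hinge (0.61, [570.0, 178.0, 79.0]) (0.38, [501.0, -134.0, 46.0])
  cover_bar (0.87, [571.0, -14.0, 78.0])
  strainer_box (0.97, [569.0, 102.0, -3.0])
  port_1 (0.68, [573.0, 121.0, 52.0]) (0.61, [473.0, 123.0, 54.0])
  ring_1_mid
  ring_1_end
  pick_grip (0.51, [503.0, -147.0, 62.0])
  pick_tip (0.77, [498.0, -196.0, 11.0])
  rest_top (0.91, [500.0, -134.0, 43.0])
  tray (0.96, [501.0, -331.0, 0.0])
  bottle_a (0.83, [708.0, -208.0, 1.0])
side [352.8 597.2 704.8]
  cover_hinge (0.89, [570.0, 184.0, 79.0]) (0.33, [569.0, 105.0, 2.0]) (0.28, [706.0, -208.0, -2.0])
  cover_bar (0.61, [573.0, -14.0, 77.0])
  strainer_box (0.69, [570.0, 107.0, 0.0])
  port_1 (0.8, [576.0, 120.0, 52.0]) (0.74, [667.0, 116.0, 57.0]) (0.72, [473.0, 118.0, 54.0])
  ring_1_mid
  ring_1_end
  pick_grip (0.64, [497.0, -145.0, 68.0])
  pick_tip
  rest_top (0.74, [492.0, -141.0, 70.0]) (0.65, [500.0, -131.0, 45.0]) (0.65, [667.0, 119.0, 57.0]) (0.59, [574.0, 118.0, 52.0])
  tray (0.63, [496.0, -335.0, -2.0]) (0.17, [503.0, -129.0, 43.0])
  bottle_a (0.84, [706.0, -204.0, -3.0])
wrist [187.5 520.8 373.3]
  cover_hinge
  cover_bar
  strainer_box
  port_1
  ring_1_mid
  ring_1_end
  pick_grip
  pick_tip
  rest_top
  tray
  bottle_a
```

View pics/scene0.png

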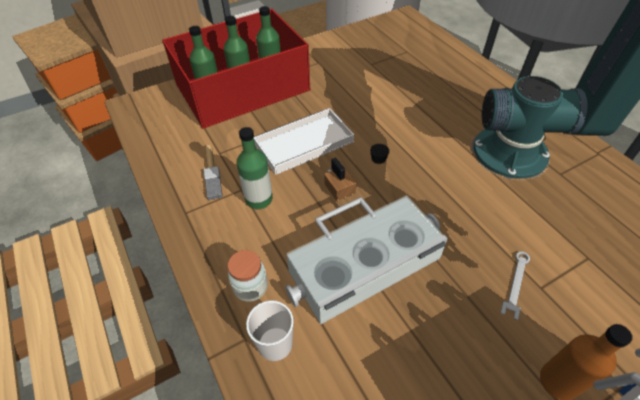

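View pics/side0.png

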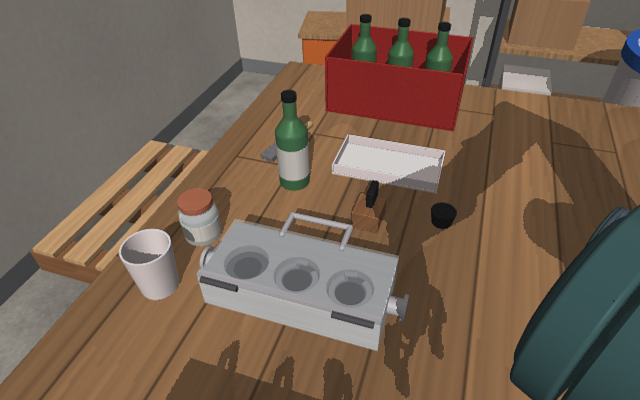

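The scene picture shows the box near the middle with its bar at about (345,215), the pick on its rest at (338,172), the tray at (305,140) and the green bottle at (255,170). In the side view the bar is at (320,222). The networks agree with both pictures, so I'm moving to the bar.

Request:
{"api": "apply_moves", "payload": {
  "series": [100,0,0,0,-6.7,0,0,100,0,0,0,-6.7,0,0,100,0,0,0,-6.7,0,0,100,0,0,0,-6.7,0,0,100,7,-33,21,0,0,0,100,7,-33,21,0,0,0,100,7,-33,21,0,0,0,100,7,-33,21,0,0,0,100,7,-33,21,0,0,0,100,7,-33,21,0,0,0,100,7,-33,21,0,0,0,100,7,-33,21,0,0,0]
}}

```text
time: 2.8
ee_pos: [416.4, 225.6, 200.3]
eef_rot: [[0.001, -0.001, 1.0], [0.0, 1.0, 0.001], [-1.0, 0.0, 0.001]]
contact_force: [0.6, 0.6, -0.3]
width: 1.003
```

Request:
{"api": "apply_moves", "payload": {
  "series": [100,7,-33,21,0,0,0,100,7,-33,21,0,0,0,100,7,-33,21,0,0,0,100,7,-33,21,0,0,0,100,7,-33,21,0,0,0,100,7,-33,21,0,0,0,100,0,0,0,0,0,0,100,0,0,0,0,0,0]
}}

```text
time: 3.47
ee_pos: [542.3, 27.7, 157.3]
eef_rot: [[-0.002, 0.003, 1.0], [0.0, 1.0, -0.003], [-1.0, 0.0, -0.002]]
contact_force: [-0.7, 1.0, -0.5]
width: 0.998
```

Request:
{"api": "apply_moves", "payload": {
  "series": [100,0,-21,14,0,0,0,100,0,-21,15,0,0,0,100,0,0,0,0,0,0]
}}

```text
time: 3.72
ee_pos: [572.5, -14.3, 158.8]
eef_rot: [[0.002, 0.0, 1.0], [-0.002, 1.0, -0.0], [-1.0, -0.002, 0.002]]
contact_force: [-0.4, 0.7, -0.4]
width: 1.0
```

```bash
python3 - <<'E'
from h import *
st()
p=cam('wrist','wrist1')
print(np.array(p['xyz']))
for q in['cover_bar','cover_hinge','port_1','ring_1_mid','ring_1_end']:
    print(' ',q,*[(s,a.round(0).tolist()) for s,a in pts(q,p,4)])
E
```

```text
t 3.72 pos [572.5 -14.3 158.8] F [-0.4  0.7 -0.4] w 1.0
[[0.002, 0.0, 1.0], [-0.002, 1.0, -0.0], [-1.0, -0.002, 0.002]] [ -7.1  10.   84.1  -0.1  85.8 -97. ]
[505.1 -14.7 276.7]
  cover_bar (0.65, [571.0, -16.0, 78.0]) (0.4, [570.0, 175.0, 78.0])
  cover_hinge (0.87, [569.0, 177.0, 84.0])
  port_1 (0.96, [576.0, 122.0, 56.0]) (0.95, [474.0, 119.0, 53.0])
  ring_1_mid (0.36, [579.0, 119.0, 57.0])
  ring_1_end
```

View pics/wrist1.png

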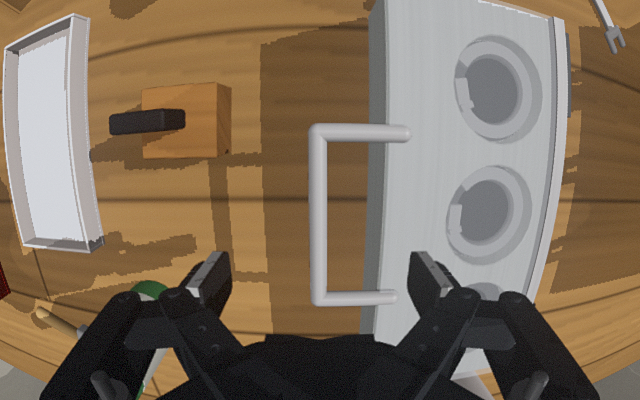

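The wrist view shows the bar at (318,215). Rings are visible in ports 1 and 2, with tongues at about (463,90) and (455,220), and ring 3 is mostly hidden. I'll narrow the jaws and go down over the bar.

Request:
{"api": "apply_moves", "payload": {
  "series": [33,0,-1,0,0,0,0,33,0,0,0,0,0,0,33,0,0,0,0,0,0,33,0,0,0,0,0,0,33,20,0,0,0,0,0,33,20,0,0,0,0,0,33,20,0,0,0,0,0,33,15,0,0,0,0,0,33,0,0,0,0,0,0]
}}

```text
time: 4.77
ee_pos: [568.3, -13.2, 79.1]
eef_rot: [[-0.008, -0.001, 1.0], [0.001, 1.0, 0.001], [-1.0, 0.001, -0.008]]
contact_force: [-1.5, -0.8, -0.8]
width: 0.327
```

Request:
{"api": "apply_moves", "payload": {
  "series": [0,0,0,0,0,0,0,0,0,0,0,0,0,0,0,0,0,0,0,0,0,0,0,0,0,0,0,0,0,0,0,0,0,0,0,0,0,0,0,0,0,0]
}}

```text
time: 5.27
ee_pos: [570.6, -15.4, 83.6]
eef_rot: [[-0.001, -0.0, 1.0], [-0.004, 1.0, 0.0], [-1.0, -0.004, -0.001]]
contact_force: [-1.8, -4.8, -4.2]
width: 0.122
```

Request:
{"api": "apply_moves", "payload": {
  "series": [0,-16.3,0.7,0,0,0,0,0,-16.2,2,0,0,0,0,0,-16,3.4,0,0,0,0,0,-15.6,4.7,0,0,0,0,0,-15.2,6,0,0,0,0,0,-14.6,7.3,0,0,0,0,0,-14,8.5,0,0,0,0,0,-13.2,9.6,0,0,0,0,0,-12.4,10.7,0,0,0,0,0,-11.4,11.7,0,0,0,0,0,-10.4,12.6,0,0,0,0,0,-9.3,13.4,0,0,0,0]
}}

```text
time: 6.27
ee_pos: [570.3, 73.1, 251.4]
eef_rot: [[0.001, 0.003, 1.0], [-0.009, 1.0, -0.003], [-1.0, -0.009, 0.001]]
contact_force: [-4.6, -9.1, 1.7]
width: 0.115
```

Request:
{"api": "apply_moves", "payload": {
  "series": [0,-8.2,14.1,0,0,0,0,0,-7,14.8,0,0,0,0,0,-5.7,15.3,0,0,0,0,0,-4.4,15.7,0,0,0,0,0,-3.1,16,0,0,0,0,0,-1.7,16.2,0,0,0,0,0,-0.3,16.3,0,0,0,0,0,1,16.3,0,0,0,0,0,2.4,16.2,0,0,0,0,0,3.7,15.9,0,0,0,0,0,5,15.5,0,0,0,0,0,5,12,0,0,0,0]
}}

```text
time: 7.27
ee_pos: [571.1, 261.3, 267.2]
eef_rot: [[0.007, -0.001, 1.0], [-0.001, 1.0, 0.001], [-1.0, -0.001, 0.007]]
contact_force: [-6.1, -34.7, 29.1]
width: 0.107
```

Request:
{"api": "apply_moves", "payload": {
  "series": [0,0,0,0,0,0,0,0,0,0,0,0,0,0]
}}

```text
time: 7.43
ee_pos: [571.0, 260.8, 266.9]
eef_rot: [[0.006, -0.001, 1.0], [-0.0, 1.0, 0.001], [-1.0, -0.0, 0.006]]
contact_force: [-2.9, -4.4, 7.8]
width: 0.115
```

```bash
python3 - <<'E'
from h import *
st()
for n in('scene','side'):
    p=cam(n,n+'1')
    for q in['cover_bar','cover_hinge','pick_grip','rest_top','ring_1_mid','ring_1_end']:
        print(n,q,*[(s,a.round(0).tolist()) for s,a in pts(q,p,4)])
E
```

```text
t 7.43 pos [571.  260.8 266.9] F [-2.9 -4.4  7.8] w 0.115
[[0.006, -0.001, 1.0], [-0.0, 1.0, 0.001], [-1.0, -0.0, 0.006]] [ 19.4  14.7  66.2  -0.1  98.8 -70.6]
scene cover_bar (0.97, [570.0, 259.0, 253.0]) (0.38, [502.0, -134.0, 46.0])
scene cover_hinge (0.72, [568.0, 177.0, 77.0])
scene pick_grip (0.58, [501.0, -143.0, 62.0]) (0.42, [570.0, 104.0, 0.0])
scene rest_top (0.71, [502.0, -131.0, 46.0])
scene ring_1_mid (0.71, [472.0, 118.0, 55.0]) (0.54, [705.0, -209.0, -1.0])
scene ring_1_end (0.62, [474.0, 84.0, 67.0])
side cover_bar (0.97, [572.0, 262.0, 256.0])
side cover_hinge (0.74, [570.0, 187.0, 82.0])
side pick_grip (0.65, [475.0, 123.0, 57.0]) (0.56, [495.0, -141.0, 70.0])
side rest_top (0.65, [502.0, -131.0, 46.0]) (0.57, [704.0, -207.0, -4.0]) (0.4, [571.0, 184.0, 77.0])
side ring_1_mid (0.83, [471.0, 120.0, 59.0]) (0.47, [669.0, 117.0, 57.0]) (0.18, [574.0, 185.0, 81.0])
side ring_1_end (0.88, [481.0, 84.0, 64.0]) (0.52, [670.0, 119.0, 58.0]) (0.32, [579.0, 261.0, 256.0])
```

Request:
{"api": "apply_moves", "payload": {
  "series": [35,0,0,0,0,0,0,35,0,0,0,0,0,0,35,0,0,0,0,0,0,35,-30,0,0,0,0,0,35,-30,0,0,0,0,0,35,0,-40,0,0,0,0,35,0,-40,0,0,0,0,35,0,-40,0,0,0,0,35,0,-40,0,0,0,0,35,30,-20,10,0,0,0,35,30,-20,10,0,0,0,35,0,0,0,0,0,0]
}}

```text
time: 9.13
ee_pos: [589.6, 57.4, 253.6]
eef_rot: [[-0.011, 0.004, 1.0], [-0.002, 1.0, -0.004], [-1.0, -0.002, -0.011]]
contact_force: [-2.0, -0.2, -2.2]
width: 0.353
```

Request:
{"api": "apply_moves", "payload": {
  "series": [60,30,0,10,0,0,0,60,10,0,0,0,0,0,60,0,0,0,0,0,0]
}}

```text
time: 9.38
ee_pos: [599.2, 62.0, 217.4]
eef_rot: [[-0.008, -0.001, 1.0], [0.0, 1.0, 0.001], [-1.0, 0.0, -0.008]]
contact_force: [0.0, 0.3, -2.0]
width: 0.6
```

```bash
python3 - <<'E'
from h import *
st()
p=cam('wrist','wrist2')
for q in['port_1','ring_1_mid','ring_1_end','cover_bar','pick_grip','rest_top']:
    print(q,*[(s,a.round(0).tolist()) for s,a in pts(q,p,4)])
E
```

```text
t 9.38 pos [599.2  62.  217.4] F [ 0.   0.3 -2. ] w 0.6
[[-0.008, -0.001, 1.0], [0.0, 1.0, 0.001], [-1.0, 0.0, -0.008]] [  0.5  12.6  74.4   0.   93.5 -89.6]
port_1 (0.8, [576.0, 119.0, 56.0]) (0.71, [672.0, 121.0, 55.0]) (0.57, [473.0, 117.0, 52.0])
ring_1_mid
ring_1_end (0.73, [480.0, 84.0, 69.0])
cover_bar
pick_grip (0.88, [500.0, -144.0, 64.0])
rest_top (0.88, [500.0, -126.0, 44.0])
```

View pics/wrist2.png

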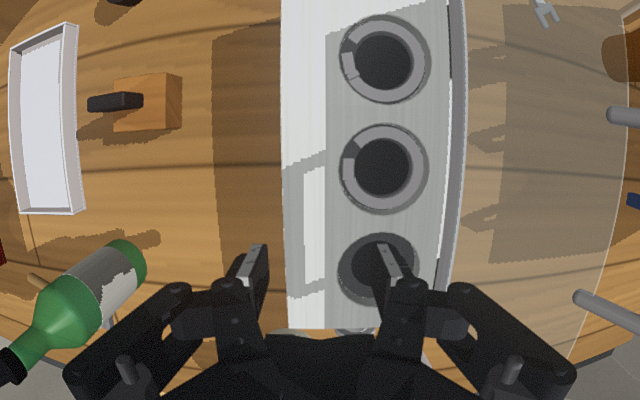

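```bash
cat >> h.py <<'E'
def rect(p,fish,xr,yr,z,s=3):
    xs=np.arange(xr[0],xr[1],1/s); ys=np.arange(yr[0],yr[1],1/s)
    X,Y=np.meshgrid(xs,ys,indexing='ij')
    P=np.stack([X,Y,np.full_like(X,z)],-1)
    c=(P-np.array(p['xyz']))@np.array(p['orientation']); c=c*[1,-1,-1]
    K=np.array(p['K'])
    if fish:
        r=np.hypot(c[...,0],c[...,1]); th=np.arctan2(r,c[...,2]); u=c[...,:2]/r[...,None]*th[...,None]
    else: u=c[...,:2]/c[...,2:]
    return cv2.remap(p['image'],(K[0,0]*u[...,0]+K[0,2]).astype('f4'),(K[1,1]*u[...,1]+K[1,2]).astype('f4'),1)[:,:,::-1].copy()
E
python3 - <<'E'
from h import *
o=[]
for n in('wrist','scene'):
    p=cam(n); im=rect(p,n=='wrist',(420,720),(65,175),69,2.5)
    for k in range(0,300,50): cv2.line(im,(0,int(k*2.5)),(6,int(k*2.5)),(0,0,255),1)
    o.append(im)
cv2.imwrite('pics/rect.png',np.hstack(o)[:600])
E
```

```text
(no output)
```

View pics/rect.png

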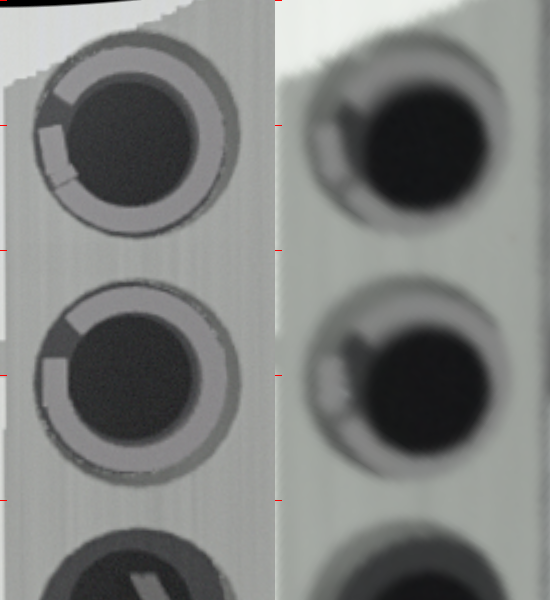

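The rectified top view shows tongue 1 centred at about (57,157), which is (483,88) mm, and tongue 2 at about (56,382), which is (573,88) mm. Port 3 is dark all over, so it's empty. Ring 1's tongue direction is about 15° from -y towards +x, and ring 2's is along -y. Next is the pick.

Request:
{"api": "apply_moves", "payload": {
  "series": [60,0,-34.5,-16.5,0,0,0,60,0,-34.5,-16.5,0,0,0,60,0,-34.5,-16.5,0,0,0,60,0,-34.5,-16.5,0,0,0,60,0,-34.5,-16.5,0,0,0,60,0,-34.5,-16.5,0,0,0,60,5,0,0,7,0,0,60,5,0,0,7,0,0,60,5,0,0,7,0,0,60,5,0,0,7,0,0,60,5,0,0,7,0,0,60,5,0,0,7,0,0]
}}

```text
time: 10.83
ee_pos: [502.1, -145.8, 191.5]
eef_rot: [[0.001, 0.673, 0.74], [-0.0, 0.74, -0.673], [-1.0, 0.0, 0.001]]
contact_force: [0.5, -0.1, -0.6]
width: 0.598
```

Request:
{"api": "apply_moves", "payload": {
  "series": [60,5,0,0,7,0,0,60,5,0,0,7,0,0,60,5,0,0,7,0,0,60,5,0,0,7,0,0,60,5,0,0,7,0,0,60,5,0,0,7,0,0,60,0,0,0,6,0,0,60,0,0,0,0,0,0,60,0,0,0,0,0,0]
}}

```text
time: 11.58
ee_pos: [502.3, -145.7, 161.6]
eef_rot: [[0.001, 1.0, 0.004], [-0.0, 0.004, -1.0], [-1.0, 0.001, 0.0]]
contact_force: [-0.2, -0.5, -0.5]
width: 0.597
```

```bash
python3 - <<'E'
from h import *
st()
p=cam('wrist','wrist3')
print(p['xyz'])
for q in['pick_grip','rest_top','pick_tip','tray']:
    print(q,*[(s,a.round(0).tolist()) for s,a in pts(q,p,4)])
im=rect(p,True,(420,580),(-240,-60),84,3); cv2.imwrite('pics/pk.png',im)
E
```

```text
t 11.58 pos [ 502.3 -145.7  161.6] F [-0.2 -0.5 -0.5] w 0.597
[[0.001, 1.0, 0.004], [-0.0, 0.004, -1.0], [-1.0, 0.001, 0.0]] [-22.4   3.7  90.7   0.   85.5 -22.6]
[502.5 -78.7 279.6]
pick_grip (0.84, [500.0, -146.0, 65.0])
rest_top (0.94, [501.0, -126.0, 42.0])
pick_tip
tray (0.98, [503.0, -335.0, -1.0])
```

View pics/pk.png

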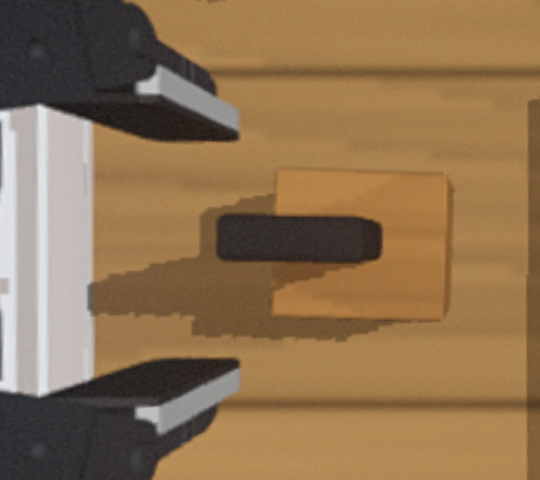

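The handle shows at (217–365, 213–260) in the rectified view, centred at about (499,-144) and aligned within 1°. Going down to grip it.

Request:
{"api": "apply_moves", "payload": {
  "series": [60,25,-3,0,0,0,0,60,25,0,0,0,0,0,60,20,0,0,0,0,0,60,14,0,0,0,0,0,60,0,0,0,0,0,0,0,0,0,0,0,0,0,0,0,0,0,0,0,0,0,0,0,0,0,0,0,0,0,0,0,0,0,0,0,0,0,0,0,0,0,0,0,0,0,0,0,0,0,0,0,0,0,0,0]
}}

```text
time: 12.83
ee_pos: [500.4, -146.2, 79.1]
eef_rot: [[0.004, 1.0, 0.001], [-0.001, 0.001, -1.0], [-1.0, 0.004, 0.001]]
contact_force: [-0.5, -1.2, 6.3]
width: 0.181
```

Request:
{"api": "apply_moves", "payload": {
  "series": [0,-20,0,0,0,0,0,0,-30,0,0,0,0,0,0,-30,0,0,0,0,0,0,-30,0,0,0,0,0,0,-10,0,0,0,0,0,0,0,0,0,0,0,0,0,0,0,0,0,0,0]
}}

```text
time: 13.42
ee_pos: [498.8, -145.6, 196.2]
eef_rot: [[-0.001, 1.0, 0.001], [0.0, 0.001, -1.0], [-1.0, -0.001, -0.0]]
contact_force: [-1.0, 0.5, -1.9]
width: 0.172
```

```bash
python3 - <<'E'
from h import *
st()
for n in('side','scene','wrist'):
    p=cam(n,n+'4')
    for q in['pick_grip','pick_tip']:
        print(n,q,*[(s,a.round(0).tolist()) for s,a in pts(q,p,4)])
E
```

```text
t 13.42 pos [ 498.8 -145.6  196.2] F [-1.   0.5 -1.9] w 0.172
[[-0.001, 1.0, 0.001], [0.0, 0.001, -1.0], [-1.0, -0.001, -0.0]] [-22.5   2.3  88.2   0.   89.5 -22.6]
side pick_grip (0.71, [499.0, -139.0, 186.0])
side pick_tip (0.79, [498.0, -191.0, 127.0])
scene pick_grip (0.61, [502.0, -145.0, 180.0])
scene pick_tip (0.58, [496.0, -195.0, 130.0])
wrist pick_grip (0.96, [501.0, -146.0, 177.0])
wrist pick_tip
```

Request:
{"api": "apply_moves", "payload": {
  "series": [0,0,9.3,-36.5,0,0,0,0,0,9.3,-36.5,0,0,0,0,0,9.3,-36.5,0,0,0,0,0,9.3,-36.5,0,0,0,0,0,9.3,-36.5,0,0,0,0,0,9.3,-36.5,0,0,0,0,0,9.3,-36.5,0,0,0,0,0,9.3,-36.5,0,0,0,0,20,0,0,0,0,0,0,20,0,0,0,0,0,0,10,0,0,0,0,0,0,0,0,0,0,0,0]
}}

```text
time: 14.87
ee_pos: [571.2, 146.2, 143.4]
eef_rot: [[-0.007, 1.0, 0.001], [-0.001, 0.001, -1.0], [-1.0, -0.007, 0.001]]
contact_force: [0.0, -0.2, -1.0]
width: 0.174
```

```bash
python3 - <<'E'
from h import *
st()
for n in('side','scene'):
    p=cam(n,n+'5')
    for q in['pick_grip','pick_tip','ring_1_end']:
        print(n,q,*[(s,a.round(0).tolist()) for s,a in pts(q,p,4)])
    K=np.array(p['K']); c=(np.array([573,100,85])-p['xyz'])@np.array(p['orientation']); u=int(K[0,0]*c[0]/-c[2]+K[0,2]); v=int(-K[1,1]*c[1]/-c[2]+K[1,2])
    print(u,v); im=p['image'][v-60:v+60,u-60:u+60,::-1]; cv2.imwrite(f'pics/t{n}.png',cv2.resize(im,(400,400),interpolation=cv2.INTER_CUBIC))
cv2.imwrite('pics/t5.png',np.hstack([cv2.imread('pics/tside.png'),cv2.imread('pics/tscene.png')]))
E
```

```text
t 14.87 pos [571.2 146.2 143.4] F [ 0.  -0.2 -1. ] w 0.174
[[-0.007, 1.0, 0.001], [-0.001, 0.001, -1.0], [-1.0, -0.007, 0.001]] [ 8.8 13.  82.4 -0.  85.1  8.8]
side pick_grip (0.62, [571.0, 153.0, 133.0])
side pick_tip (0.45, [574.0, 99.0, 73.0]) (0.39, [573.0, 119.0, 52.0])
side ring_1_end (0.77, [481.0, 86.0, 68.0]) (0.16, [573.0, 260.0, 256.0])
298 260
scene pick_grip (0.55, [577.0, 149.0, 134.0])
scene pick_tip (0.59, [572.0, 101.0, 84.0]) (0.29, [571.0, 90.0, 69.0])
scene ring_1_end (0.5, [472.0, 85.0, 66.0])
365 243
```

View pics/t5.png

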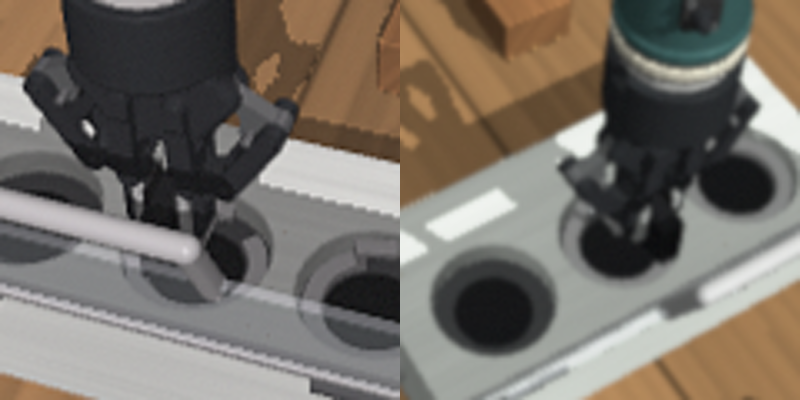

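In the scene crop the foot is over port 2 at about (640,230), and port 3 at (495,310) is clearly empty. I'll go down gently and feel for the floor.

Request:
{"api": "apply_moves", "payload": {
  "series": [0,8,1,0,0,0,0,0,4,0,0,0,0,0,0,2,0,0,0,0,0,0,2,0,0,0,0,0,0,0,0,0,0,0,0]
}}

```text
time: 15.68
ee_pos: [573.8, 146.3, 130.2]
eef_rot: [[-0.002, 1.0, 0.001], [-0.0, 0.001, -1.0], [-1.0, -0.002, 0.0]]
contact_force: [-0.3, 0.2, -0.6]
width: 0.179
```

Request:
{"api": "apply_moves", "payload": {
  "series": [0,1.5,0,0,0,0,0,0,1.5,0,0,0,0,0,0,0,0,0,0,0,0]
}}

```text
time: 15.93
ee_pos: [574.2, 146.4, 128.0]
eef_rot: [[-0.0, 1.0, 0.001], [0.0, 0.001, -1.0], [-1.0, -0.0, -0.0]]
contact_force: [-0.9, -0.4, -1.1]
width: 0.178
```

Request:
{"api": "apply_moves", "payload": {
  "series": [0,1.5,0,0,0,0,0,0,1,0,0,0,0,0,0,0,0,0,0,0,0]
}}

```text
time: 16.18
ee_pos: [574.1, 146.3, 125.5]
eef_rot: [[-0.0, 1.0, 0.001], [-0.0, 0.001, -1.0], [-1.0, -0.0, 0.0]]
contact_force: [-0.2, 0.0, -0.4]
width: 0.171
```

Request:
{"api": "apply_moves", "payload": {
  "series": [0,1.5,0,0,0,0,0,0,0,0,0,0,0,0]
}}

```text
time: 16.35
ee_pos: [574.3, 146.4, 124.2]
eef_rot: [[0.0, 1.0, 0.001], [0.0, 0.001, -1.0], [-1.0, 0.0, -0.0]]
contact_force: [0.0, -0.1, -1.3]
width: 0.178
```

Request:
{"api": "apply_moves", "payload": {
  "series": [0,1.5,0,0,0,0,0,0,0,0,0,0,0,0]
}}

```text
time: 16.52
ee_pos: [574.5, 146.5, 124.1]
eef_rot: [[0.001, 1.0, 0.001], [0.0, 0.001, -1.0], [-1.0, 0.001, -0.0]]
contact_force: [-1.2, 0.9, 4.2]
width: 0.18
```

The floor is felt at TCP z of about 123.5. I'll raise 3.5 mm and slide the foot under the tongue.

Request:
{"api": "apply_moves", "payload": {
  "series": [0,-3.5,0,0,0,0,0,0,0,0,3,0,0,0,0,0,0,3,0,0,0,0,0,0,3,0,0,0,0,0,0,3,0,0,0,0,0,0,1,0,0,0,0,0,0,0,0,0,0]
}}

```text
time: 17.1
ee_pos: [574.2, 132.9, 125.9]
eef_rot: [[-0.0, 1.0, 0.0], [-0.0, 0.0, -1.0], [-1.0, -0.0, 0.0]]
contact_force: [0.2, -0.2, -0.6]
width: 0.177
```

Request:
{"api": "apply_moves", "payload": {
  "series": [0,-4,0,0,0,0,0,0,-4,0,0,0,0,0,0,-4,0,0,0,0,0,0,-4,0,0,0,0,0,0,0,0,0,0,0,0]
}}

```text
time: 17.52
ee_pos: [575.0, 133.7, 143.8]
eef_rot: [[0.003, 1.0, 0.001], [0.0, 0.001, -1.0], [-1.0, 0.003, -0.0]]
contact_force: [0.1, -0.0, -1.3]
width: 0.178
```

```bash
python3 - <<'E'
from h import *
st()
for n in('scene','side'):
    p=cam(n,n+'6')
    for q in['pick_tip','ring_1_mid','ring_1_end']:
        print(n,q,*[(s,a.round(0).tolist()) for s,a in pts(q,p,4)])
    K=np.array(p['K']); c=(np.array([573,100,85])-p['xyz'])@np.array(p['orientation']); u=int(K[0,0]*c[0]/-c[2]+K[0,2]); v=int(-K[1,1]*c[1]/-c[2]+K[1,2])
    im=p['image'][v-50:v+50,u-50:u+50,::-1]; cv2.imwrite(f'pics/t{n}.png',cv2.resize(im,(400,400),interpolation=cv2.INTER_CUBIC))
cv2.imwrite('pics/t6.png',np.hstack([cv2.imread('pics/tside.png'),cv2.imread('pics/tscene.png')]))
E
```

```text
t 17.52 pos [575.  133.7 143.8] F [ 0.1 -0.  -1.3] w 0.178
[[0.003, 1.0, 0.001], [0.0, 0.001, -1.0], [-1.0, 0.003, -0.0]] [ 7.6 12.7 82.7  0.  84.5  7.5]
scene pick_tip (0.56, [574.0, 86.0, 76.0])
scene ring_1_mid (0.54, [471.0, 119.0, 57.0])
scene ring_1_end (0.75, [474.0, 85.0, 67.0])
side pick_tip (0.69, [572.0, 88.0, 76.0]) (0.25, [498.0, -330.0, -3.0])
side ring_1_mid
side ring_1_end (0.57, [480.0, 87.0, 69.0]) (0.25, [665.0, 118.0, 56.0])
```

View pics/t6.png

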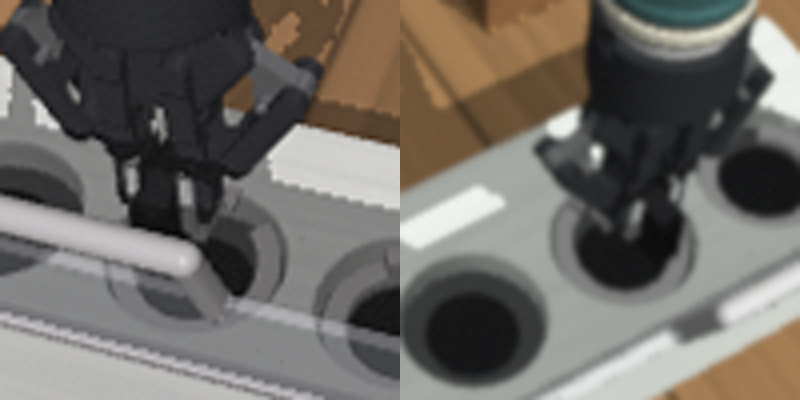

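The crops don't settle whether the ring is on the foot. The tip is at about (190,205) left and (640,235) right, so I'll lift higher and look.

Request:
{"api": "apply_moves", "payload": {
  "series": [0,-8,0,0,0,0,0,0,-8,0,0,0,0,0,0,-8,0,0,0,0,0,0,-8,0,0,0,0,0,0,-8,0,0,0,0,0,0,-8,0,0,0,0,0,0,-8,0,0,0,0,0,0,-8,0,0,0,0,0,0,0,0,0,0,0,0]
}}

```text
time: 18.67
ee_pos: [575.2, 133.5, 208.9]
eef_rot: [[0.004, 1.0, 0.001], [0.001, 0.001, -1.0], [-1.0, 0.004, -0.001]]
contact_force: [-0.6, -0.5, -0.9]
width: 0.181
```

```bash
cat >> h.py <<'E'
def crop(n,X,h,name):
    p=cam(n)
    K=np.array(p['K']); c=(np.array(X)-p['xyz'])@np.array(p['orientation']); u=int(K[0,0]*c[0]/-c[2]+K[0,2]); v=int(-K[1,1]*c[1]/-c[2]+K[1,2])
    im=p['image'][max(v-h,0):v+h,max(u-h,0):u+h,::-1]
    return p,cv2.resize(im,(400,400),interpolation=cv2.INTER_CUBIC)
E
python3 - <<'E'
from h import *
st()
o=[]
for n in('side','scene'):
    p,im=crop(n,[573,90,100],60,'');o.append(im)
    for q in['pick_tip','ring_1_mid','ring_1_end']:
        print(n,q,*[(s,a.round(0).tolist()) for s,a in pts(q,p,4)])
cv2.imwrite('pics/t7.png',np.hstack(o))
E
```

```text
t 18.67 pos [575.2 133.5 208.9] F [-0.6 -0.5 -0.9] w 0.181
[[0.004, 1.0, 0.001], [0.001, 0.001, -1.0], [-1.0, 0.004, -0.001]] [ 7.6 10.8 77.4  0.  91.6  7.5]
side pick_tip (0.84, [575.0, 88.0, 143.0])
side ring_1_mid (0.74, [474.0, 124.0, 57.0])
side ring_1_end (0.84, [479.0, 86.0, 64.0])
scene pick_tip (0.62, [572.0, 86.0, 139.0]) (0.41, [571.0, 101.0, -3.0])
scene ring_1_mid (0.66, [475.0, 118.0, 58.0]) (0.32, [571.0, 175.0, 81.0])
scene ring_1_end (0.63, [572.0, 177.0, 78.0]) (0.51, [472.0, 83.0, 65.0])
```

View pics/t7.png

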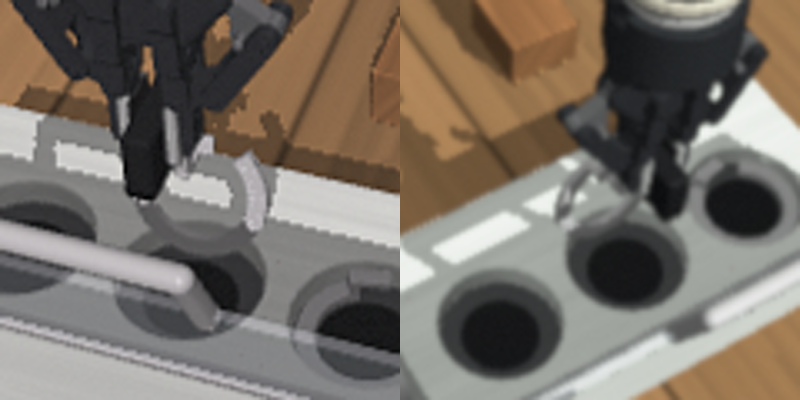

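Ring 2 is off the floor and hanging on the hook (left crop (145–270,150–250)), and port 2 is empty. I'll tip the foot slightly up and carry it gently to the tray.

Request:
{"api": "apply_moves", "payload": {
  "series": [0,-5,0,0,0,-3,0,0,-5,0,0,0,-3,0,0,-5,0,0,0,-3,0,0,-5,0,0,0,-3,0,0,-5,0,0,0,-3,0,0,1,0,4,0,0,0,0,2,0,7,0,0,0,0,3,0,10,0,0,0,0,3.2,0,12,0,0,0,0,3.8,0,14,0,0,0,0,3.8,0,14,0,0,0,0,3.8,0,14,0,0,0]
}}

```text
time: 20.07
ee_pos: [574.1, 55.7, 230.6]
eef_rot: [[-0.0, 1.0, -0.001], [-0.259, -0.001, -0.966], [-0.966, 0.0, 0.259]]
contact_force: [0.2, 0.6, -1.9]
width: 0.175
```

Request:
{"api": "apply_moves", "payload": {
  "series": [0,3.8,0,14,0,0,0,0,3.8,0,14,0,0,0,0,3.8,0,14,0,0,0,0,3.8,0,14,0,0,0,0,3.8,0,14,0,0,0,0,3.8,0,14,0,0,0,0,3.8,0,14,0,0,0,0,3.8,0,14,0,0,0,0,3.8,0,14,0,0,0,0,3.8,0,14,0,0,0,0,3.8,0,14,0,0,0,0,3.8,0,14,0,0,0]
}}

```text
time: 21.07
ee_pos: [574.2, -117.4, 229.9]
eef_rot: [[-0.0, 1.0, 0.001], [-0.259, 0.001, -0.966], [-0.966, -0.0, 0.259]]
contact_force: [-0.5, 0.6, -2.1]
width: 0.179
```

```bash
python3 - <<'E'
from h import *
st()
p=cam('scene','scene8')
for q in['pick_tip','ring_1_mid','ring_1_end','tray','bottle_a']:
        print(q,*[(s,a.round(0).tolist()) for s,a in pts(q,p,4)])
E
```

```text
t 21.07 pos [ 574.2 -117.4  229.9] F [-0.5  0.6 -2.1] w 0.179
[[-0.0, 1.0, 0.001], [-0.259, 0.001, -0.966], [-0.966, -0.0, 0.259]] [ -9.6   8.8  78.5 -14.8  90.2 -10. ]
pick_tip (0.53, [572.0, -180.0, 177.0])
ring_1_mid (0.61, [474.0, 118.0, 59.0]) (0.37, [567.0, 265.0, 253.0])
ring_1_end (0.78, [475.0, 83.0, 65.0]) (0.63, [571.0, 103.0, -0.0])
tray (0.59, [500.0, -333.0, -3.0]) (0.59, [574.0, -169.0, 183.0])
bottle_a (0.82, [708.0, -209.0, 1.0]) (0.53, [472.0, 118.0, 57.0]) (0.45, [498.0, -336.0, -1.0]) (0.23, [569.0, 176.0, 80.0])
```

Request:
{"api": "apply_moves", "payload": {
  "series": [0,3.8,-2,14,0,0,0,0,3.8,-2,14,0,0,0,0,3.8,-2,14,0,0,0,0,3.8,-2,14,0,0,0,0,3.8,-2,14,0,0,0,0,3.8,-2,14,0,0,0,0,3.8,-2,14,0,0,0,0,3.8,-2,14,0,0,0,0,3.2,-2,12,0,0,0,0,2.7,-1,10,0,0,0,0,2,0,7,0,0,0,0,1,0,4,0,0,0]
}}

```text
time: 22.37
ee_pos: [555.6, -267.0, 229.4]
eef_rot: [[0.0, 1.0, 0.0], [-0.259, 0.0, -0.966], [-0.966, -0.0, 0.259]]
contact_force: [-0.9, 0.3, -2.3]
width: 0.176
```

```bash
python3 - <<'E'
from h import *
st()
o=[]
for n in('side','scene'):
    p,im=crop(n,[560,-330,120],60,'');o.append(im)
    for q in['pick_tip','ring_1_mid','ring_1_end','tray']:
        print(n,q,*[(s,a.round(0).tolist()) for s,a in pts(q,p,4)])
cv2.imwrite('pics/t9.png',np.hstack(o))
E
```

```text
t 22.37 pos [ 555.6 -267.   229.4] F [-0.9  0.3 -2.3] w 0.176
[[0.0, 1.0, 0.0], [-0.259, 0.0, -0.966], [-0.966, -0.0, 0.259]] [-24.4  10.3  76.9 -13.6  86.7 -24.3]
side pick_tip (0.66, [553.0, -269.0, 218.0]) (0.63, [557.0, -328.0, 177.0])
side ring_1_mid (0.72, [472.0, 120.0, 57.0])
side ring_1_end (0.65, [470.0, 121.0, 57.0]) (0.56, [480.0, 85.0, 67.0])
side tray (0.89, [498.0, -332.0, -4.0])
scene pick_tip (0.54, [555.0, -331.0, 178.0])
scene ring_1_mid (0.75, [471.0, 119.0, 54.0]) (0.7, [558.0, -269.0, 213.0])
scene ring_1_end (0.52, [474.0, 83.0, 64.0])
scene tray (0.56, [498.0, -337.0, -1.0])
```

View pics/t9.png

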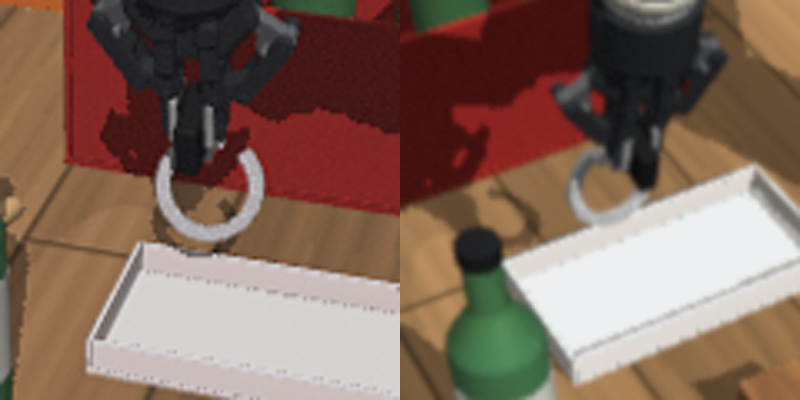

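The ring hangs vertically on the hook at about (210,195) in the left crop, above the tray and with the gap up. I'll level the pick and lower until the ring touches the tray. Then I'll lay it down by moving forward and down, the reverse of picking it up.

Request:
{"api": "apply_moves", "payload": {
  "series": [0,4,0,0,0,3,0,0,8,0,0,0,3,0,0,8,0,0,0,3,0,0,8,0,-2,0,3,0,0,8,0,-2,0,3,0,0,8,0,-3,0,0,0,0,8,0,0,0,0,0,0,8,0,0,0,0,0,0,8,0,0,0,0,0,0,6,0,0,0,0,0,0,4,0,0,0,0,0,0,0,0,0,0,0,0]
}}

```text
time: 23.87
ee_pos: [555.2, -263.7, 150.3]
eef_rot: [[-0.002, 1.0, 0.002], [0.001, 0.002, -1.0], [-1.0, -0.002, -0.001]]
contact_force: [-0.2, 0.1, -2.2]
width: 0.178
```

```bash
python3 - <<'E'
from h import *
st()
o=[]
for n in('side','scene'):
    p,im=crop(n,[560,-320,50],60,'');o.append(im)
    for q in['tray','pick_tip']: print(n,*[(s,a.round(0).tolist()) for s,a in pts(q,p,2)])
cv2.imwrite('pics/t10.png',np.hstack(o))
E
```

```text
t 23.87 pos [ 555.2 -263.7  150.3] F [-0.2  0.1 -2.2] w 0.178
[[-0.002, 1.0, 0.002], [0.001, 0.002, -1.0], [-1.0, -0.002, -0.001]] [-30.7  15.6  78.3  -0.   86.2 -30.8]
side (0.82, [497.0, -334.0, -1.0])
side (0.54, [556.0, -308.0, 81.0]) (0.37, [569.0, 106.0, 3.0])
scene (0.61, [498.0, -334.0, -1.0])
scene (0.41, [554.0, -313.0, 86.0])
```

View pics/t10.png

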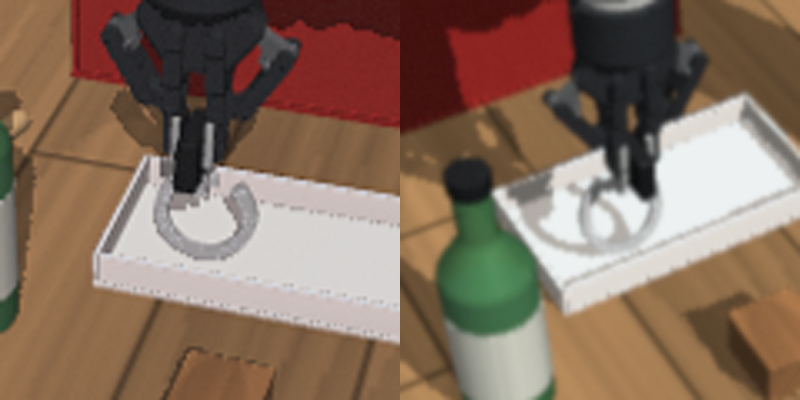

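The ring is just above the tray floor ((205,225) left, (620,215) right). Laying it down now.

Request:
{"api": "apply_moves", "payload": {
  "series": [0,6,0,-4,0,0,0,0,7,0,-4,0,0,0,0,0.8,0,10.3,0,0,0,0,2.2,0,10.1,0,0,0,0,3.7,0,9.6,0,0,0,0,5,0,8.8,0,0,0,0,6.2,0,7.9,0,0,0,0,7.3,0,6.7,0,0,0,0,8.2,0,5.4,0,0,0,0,8.8,0,4,0,0,0,0,4,0,1,0,0,0,0,0,0,0,0,0,0]
}}

```text
time: 25.17
ee_pos: [554.7, -319.7, 90.0]
eef_rot: [[-0.003, 1.0, 0.001], [0.002, 0.001, -1.0], [-1.0, -0.003, -0.002]]
contact_force: [-0.5, -0.4, -2.6]
width: 0.177
```

```bash
python3 - <<'E'
from h import *
st()
o=[]
for n in('side','scene'):
    p,im=crop(n,[560,-330,30],60,'');o.append(im)
    for q in['tray','pick_tip','ring_1_mid','ring_1_end']: print(n,q,*[(s,a.round(0).tolist()) for s,a in pts(q,p,2)])
cv2.imwrite('pics/t11.png',np.hstack(o))
E
```

```text
t 25.17 pos [ 554.7 -319.7   90. ] F [-0.5 -0.4 -2.6] w 0.177
[[-0.003, 1.0, 0.001], [0.002, 0.001, -1.0], [-1.0, -0.003, -0.002]] [-35.   21.2  78.2   0.   80.8 -35.1]
side tray (0.83, [497.0, -334.0, -2.0]) (0.47, [561.0, -365.0, 28.0])
side pick_tip (0.69, [557.0, -364.0, 22.0]) (0.41, [571.0, 184.0, 80.0])
side ring_1_mid (0.86, [472.0, 122.0, 58.0]) (0.23, [553.0, -367.0, 23.0])
side ring_1_end (0.9, [479.0, 84.0, 65.0])
scene tray
scene pick_tip (0.45, [557.0, -369.0, 28.0])
scene ring_1_mid (0.73, [475.0, 118.0, 58.0]) (0.35, [555.0, -365.0, 35.0])
scene ring_1_end (0.66, [476.0, 85.0, 68.0])
```

View pics/t11.png

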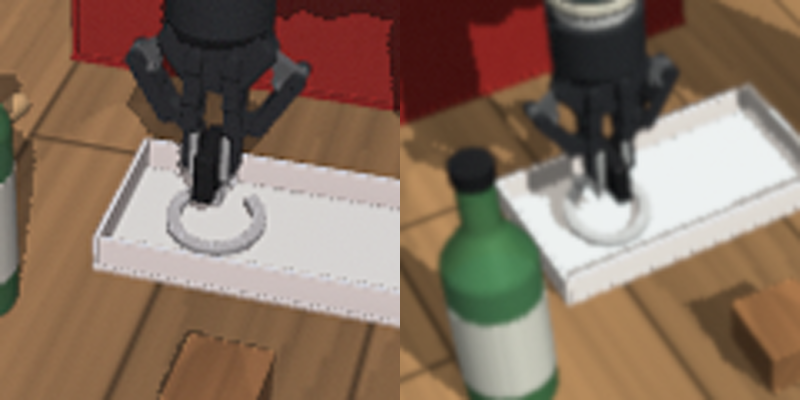

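The ring is almost flat around the shank at (215,215) in the left crop. I'll go the last bit down, back out of the tongue and lift.

Request:
{"api": "apply_moves", "payload": {
  "series": [0,6,0,1,0,0,0,0,5,0,1,0,0,0,0,3,0,0,0,0,0,0,0,0,0,0,0,0,0,0,0,-3,0,0,0,0,0,0,-4,0,0,0,0,0,0,-5,0,0,0,0,0,0,-5,0,0,0,0,0,0,0,0,0,0,0,-10,0,0,0,0,0,0,-15,0,0,0,0,0,0,-20,0,0,0,0,0]
}}

```text
time: 26.67
ee_pos: [554.9, -304.6, 122.8]
eef_rot: [[-0.003, 1.0, 0.001], [0.002, 0.001, -1.0], [-1.0, -0.003, -0.002]]
contact_force: [0.1, -0.9, -1.0]
width: 0.179
```

Request:
{"api": "apply_moves", "payload": {
  "series": [0,-30,0,0,0,0,0,0,-30,0,0,0,0,0,0,-20,0,-20,0,0,0,0,0,0,0,0,0,0]
}}

```text
time: 27.0
ee_pos: [558.2, -284.4, 211.9]
eef_rot: [[0.012, 1.0, 0.003], [-0.005, 0.003, -1.0], [-1.0, 0.011, 0.005]]
contact_force: [1.3, -1.1, -0.0]
width: 0.175
```

```bash
python3 - <<'E'
from h import *
st()
for n in('side','scene'):
    p=cam(n,n+'12')
    for q in['tray','pick_tip','ring_1_mid','ring_1_end']: print(n,q,*[(s,a.round(0).tolist()) for s,a in pts(q,p,3)])
E
```

```text
t 27.0 pos [ 558.2 -284.4  211.9] F [ 1.3 -1.1 -0. ] w 0.175
[[0.012, 1.0, 0.003], [-0.005, 0.003, -1.0], [-1.0, 0.011, 0.005]] [-32.2  15.   72.1   0.1  92.3 -32.4]
side tray (0.78, [496.0, -331.0, 0.0])
side pick_tip (0.77, [559.0, -329.0, 146.0])
side ring_1_mid (0.7, [472.0, 122.0, 59.0])
side ring_1_end (0.67, [483.0, 85.0, 66.0])
scene tray (0.87, [498.0, -336.0, -5.0]) (0.29, [572.0, 103.0, -0.0])
scene pick_tip (0.49, [554.0, -335.0, 136.0])
scene ring_1_mid (0.56, [474.0, 119.0, 57.0])
scene ring_1_end (0.77, [475.0, 85.0, 64.0])
```

View pics/side12.png

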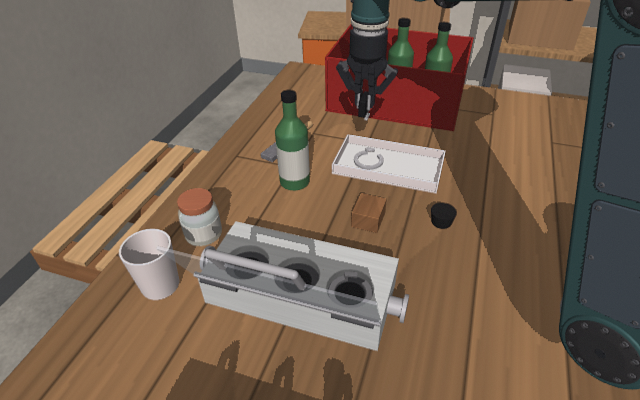

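The ring lies in the tray at (368,158), and the bottle and rest are undisturbed. Next is ring 1, with the pick turned 15°.

Request:
{"api": "apply_moves", "payload": {
  "series": [0,0,-7.6,-35.7,0,0,0,0,0,-7.6,-35.7,0,0,0,0,0,-7.6,-35.7,0,0,0,0,0,-7.6,-35.7,0,0,0,0,0,-7.6,-35.7,0,0,0,0,0,-7.6,-35.7,0,0,0,0,0,-7.6,-35.7,0,0,0,0,0,-7.6,-35.7,0,0,0,0,0,-7.6,-35.7,0,0,0,0,0,-7.6,-35.7,0,0,0,0,0,-7.6,-35.7,0,0,0,0,0,-7.6,-35.7,0,0,0]
}}

```text
time: 28.5
ee_pos: [463.3, 144.7, 203.5]
eef_rot: [[0.0, 1.0, 0.001], [0.0, 0.001, -1.0], [-1.0, 0.0, -0.0]]
contact_force: [1.9, 0.8, -1.2]
width: 0.179
```

Request:
{"api": "apply_moves", "payload": {
  "series": [0,10,0,0,-5,0,0,0,10,0,0,-5,0,0,0,10,0,0,-5,0,0,0,15,0,0,0,0,0,0,10,0,0,0,0,0,0,5,0,0,0,0,0,0,0,0,0,0,0,0,0,0,0,0,0,0,0]
}}

```text
time: 29.17
ee_pos: [464.2, 143.1, 143.5]
eef_rot: [[-0.0, 0.966, 0.259], [0.0, 0.259, -0.966], [-1.0, -0.0, -0.0]]
contact_force: [0.5, -0.6, -0.7]
width: 0.18
```

Request:
{"api": "apply_moves", "payload": {
  "series": [0,0,3.4,0,0,0,0,0,0,0,0,0,0,0,0,8,0,0,0,0,0,0,5,0,0,0,0,0,0,3,0,0,0,0,0,0,1,0,0,0,0,0,0,0,0,0,0,0,0]
}}

```text
time: 29.75
ee_pos: [466.9, 144.0, 125.7]
eef_rot: [[-0.001, 0.966, 0.26], [-0.0, 0.26, -0.966], [-1.0, -0.001, -0.0]]
contact_force: [0.8, -0.7, -1.6]
width: 0.179
```

Request:
{"api": "apply_moves", "payload": {
  "series": [0,1.5,0,0,0,0,0,0,0,0,0,0,0,0]
}}

```text
time: 29.92
ee_pos: [467.3, 144.1, 124.9]
eef_rot: [[0.0, 0.966, 0.26], [0.0, 0.26, -0.966], [-1.0, 0.0, -0.0]]
contact_force: [0.7, -0.1, -0.5]
width: 0.175
```

Request:
{"api": "apply_moves", "payload": {
  "series": [0,1.5,0,0,0,0,0,0,0,0,0,0,0,0]
}}

```text
time: 30.08
ee_pos: [467.7, 144.2, 124.2]
eef_rot: [[0.001, 0.966, 0.26], [0.0, 0.26, -0.966], [-1.0, 0.001, -0.0]]
contact_force: [-0.6, 0.0, 1.3]
width: 0.175
```

Request:
{"api": "apply_moves", "payload": {
  "series": [0,-3,0,0,0,0,0,0,0,0,3,0,0,0,0,0,0,3,0,0,0,0,0,0,3,0,0,0,0,0,0,3,0,0,0,0,0,0,1,0,0,0,0,0,0,0,0,0,0]
}}

```text
time: 30.67
ee_pos: [470.8, 131.1, 126.4]
eef_rot: [[-0.0, 0.966, 0.259], [-0.0, 0.259, -0.966], [-1.0, -0.0, -0.0]]
contact_force: [-0.7, 0.8, -1.5]
width: 0.178
```

Request:
{"api": "apply_moves", "payload": {
  "series": [0,-4,0,0,0,0,0,0,-4,0,0,0,0,0,0,-4,0,0,0,0,0,0,-4,0,0,0,0,0,0,-6,0,0,0,0,0,0,-6,0,0,0,0,0,0,-8,0,0,0,0,0,0,-8,0,0,0,0,0,0,-8,0,0,0,0,0,0,-8,0,0,0,0,0,0,-8,0,0,0,0,0,0,-8,0,0,0,0,0]
}}

```text
time: 31.67
ee_pos: [470.7, 131.4, 203.4]
eef_rot: [[0.0, 0.966, 0.26], [-0.0, 0.26, -0.966], [-1.0, 0.0, 0.0]]
contact_force: [-0.2, -0.6, -2.1]
width: 0.177
```

```bash
python3 - <<'E'
from h import *
st()
o=[]
for n in('side','scene'):
    p,im=crop(n,[480,90,110],60,'');o.append(im)
    for q in['pick_tip','ring_1_mid','ring_1_end']: print(n,q,*[(s,a.round(0).tolist()) for s,a in pts(q,p,3)])
cv2.imwrite('pics/t13.png',np.hstack(o))
E
```

```text
t 31.67 pos [470.7 131.4 203.4] F [-0.2 -0.6 -2.1] w 0.177
[[0.0, 0.966, 0.26], [-0.0, 0.26, -0.966], [-1.0, 0.0, 0.0]] [ 9.  -1.9 91.6 -0.  90.3 -6.1]
side pick_tip
side ring_1_mid (0.84, [479.0, 91.0, 107.0])
side ring_1_end
scene pick_tip (0.67, [570.0, 176.0, 81.0]) (0.5, [485.0, 84.0, 136.0]) (0.21, [509.0, -318.0, 1.0])
scene ring_1_mid (0.57, [479.0, 89.0, 107.0])
scene ring_1_end (0.65, [476.0, 89.0, 143.0]) (0.57, [567.0, 176.0, 78.0])
```

View pics/t13.png

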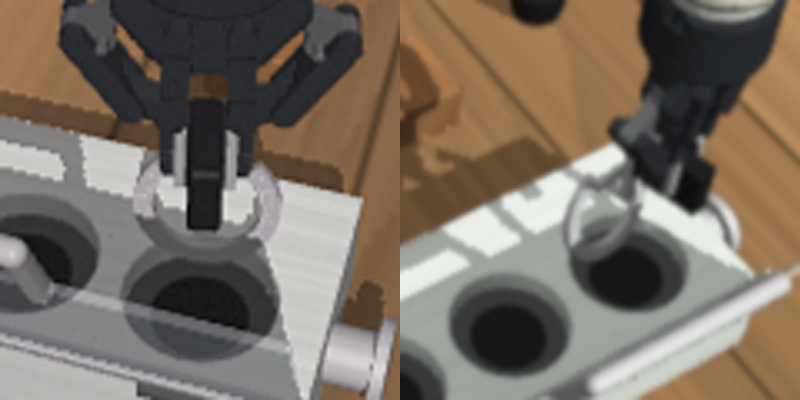

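Ring 1 hangs on the hook ((207,205) left), and both ports are empty. I'll carry it the same way as the first one.

Request:
{"api": "apply_moves", "payload": {
  "series": [0,-5,0,0,3,0,0,0,-5,0,0,3,0,0,0,-5,0,0,3,0,0,0,-5,0,0,3,0,0,0,-5,0,0,3,0,0,0,-2,0,0,0,-3,0,0,-2,0,0,0,-3,0,0,-1,0,0,0,-3,0,0,-1,0,0,0,-3,0,0,0,0,0,0,-3,0,0,1,0,4,0,0,0,0,2,0,7,0,0,0]
}}

```text
time: 33.07
ee_pos: [470.5, 121.2, 232.6]
eef_rot: [[-0.001, 1.0, 0.004], [-0.258, 0.003, -0.966], [-0.966, -0.002, 0.258]]
contact_force: [0.4, 0.2, -1.9]
width: 0.18
```

Request:
{"api": "apply_moves", "payload": {
  "series": [0,3,0,10,0,0,0,0,3.2,0,12,0,0,0,0,3.8,0,14,0,0,0,0,3.8,0,14,0,0,0,0,3.8,0,14,0,0,0,0,3.8,0,14,0,0,0,0,3.8,0,14,0,0,0,0,3.8,0,14,0,0,0,0,3.8,0,14,0,0,0,0,3.8,0,14,0,0,0,0,3.8,0,14,0,0,0,0,3.8,0,14,0,0,0]
}}

```text
time: 34.07
ee_pos: [470.1, -49.9, 232.9]
eef_rot: [[0.0, 1.0, -0.002], [-0.259, -0.001, -0.966], [-0.966, 0.001, 0.259]]
contact_force: [0.6, 0.5, -2.2]
width: 0.176
```

```bash
python3 - <<'E'
from h import *
st()
for n in('side','scene'):
    p=cam(n,n+'14')
    for q in['tray','pick_tip','ring_1_mid','rest_top','bottle_a']: print(n,q,*[(s,a.round(0).tolist()) for s,a in pts(q,p,3)])
E
```

```text
t 34.07 pos [470.1 -49.9 232.9] F [ 0.6  0.5 -2.2] w 0.176
[[0.0, 1.0, -0.002], [-0.259, -0.001, -0.966], [-0.966, 0.001, 0.259]] [ -3.5  -4.7  92.  -15.   91.6  -4. ]
side tray (0.65, [507.0, -316.0, -2.0]) (0.24, [475.0, 120.0, 52.0])
side pick_tip
side ring_1_mid (0.76, [467.0, -101.0, 148.0]) (0.24, [565.0, -321.0, 7.0])
side rest_top (0.97, [500.0, -133.0, 45.0])
side bottle_a (0.9, [706.0, -207.0, -2.0])
scene tray (0.72, [706.0, -207.0, -0.0]) (0.63, [513.0, -320.0, -1.0])
scene pick_tip (0.63, [469.0, -114.0, 182.0])
scene ring_1_mid (0.78, [469.0, -98.0, 149.0])
scene rest_top (0.91, [500.0, -132.0, 44.0])
scene bottle_a (0.78, [706.0, -208.0, -2.0]) (0.56, [670.0, 115.0, 51.0])
```

The tray was knocked and is now at about (510,-318), with ring 2 in it at (565,-321). I'll adjust the target by +15 mm in y.

Request:
{"api": "apply_moves", "payload": {
  "series": [0,3.8,-0.7,14,0,0,0,0,3.8,-0.7,14,0,0,0,0,3.8,-0.7,14,0,0,0,0,3.8,-0.7,14,0,0,0,0,3.8,-0.7,14,0,0,0,0,3.8,-0.7,14,0,0,0,0,3.8,-0.7,14,0,0,0,0,3.8,-0.7,14,0,0,0,0,3.8,-0.7,14,0,0,0,0,3.8,-0.7,14,0,0,0,0,3.8,-0.7,14,0,0,0,0,3.8,-0.7,14,0,0,0]
}}

```text
time: 35.67
ee_pos: [462.6, -221.9, 231.9]
eef_rot: [[0.0, 1.0, 0.002], [-0.259, 0.002, -0.966], [-0.966, -0.0, 0.259]]
contact_force: [0.5, 0.6, -2.6]
width: 0.179
```

Request:
{"api": "apply_moves", "payload": {
  "series": [0,3.2,0,12,0,0,0,0,2.1,0,8,0,0,0,0,1.3,0,5,0,0,0,0,0.8,0,3,0,0,0,0,4,0,0,0,3,0,0,8,0,0,0,3,0,0,8,0,0,0,3,0,0,8,0,-2,0,3,0,0,8,0,-2,0,3,0,0,8,0,-3,0,0,0,0,8,0,0,0,0,0,0,8,0,0,0,0,0]
}}

```text
time: 36.67
ee_pos: [462.7, -248.1, 171.6]
eef_rot: [[-0.0, 1.0, 0.002], [-0.001, 0.002, -1.0], [-1.0, -0.0, 0.001]]
contact_force: [-0.3, -1.0, -2.1]
width: 0.181
```

Request:
{"api": "apply_moves", "payload": {
  "series": [0,8,0,0,0,0,0,0,8,0,0,0,0,0,0,4,0,0,0,0,0,0,0,0,0,0,0,0]
}}

```text
time: 37.0
ee_pos: [462.1, -247.9, 150.8]
eef_rot: [[-0.002, 1.0, 0.002], [0.002, 0.002, -1.0], [-1.0, -0.002, -0.002]]
contact_force: [-0.3, 0.6, -2.5]
width: 0.173
```

```bash
python3 - <<'E'
from h import *
st()
for n in('side','scene'):
    p=cam(n,n+'15')
    for q in['tray','pick_tip','ring_1_mid']: print(n,q,*[(s,a.round(0).tolist()) for s,a in pts(q,p,3)])
E
```

```text
t 37.0 pos [ 462.1 -247.9  150.8] F [-0.3  0.6 -2.5] w 0.173
[[-0.002, 1.0, 0.002], [0.002, 0.002, -1.0], [-1.0, -0.002, -0.002]] [-34.4   4.4  91.2   0.   84.5 -34.5]
side tray (0.8, [507.0, -315.0, 0.0])
side pick_tip (0.73, [464.0, -293.0, 83.0]) (0.65, [704.0, -206.0, -5.0])
side ring_1_mid (0.61, [458.0, -272.0, 59.0])
scene tray (0.88, [509.0, -319.0, -2.0])
scene pick_tip (0.7, [461.0, -297.0, 88.0])
scene ring_1_mid (0.53, [462.0, -286.0, 53.0]) (0.31, [464.0, -295.0, 88.0])
```

Request:
{"api": "apply_moves", "payload": {
  "series": [0,6,0,-1,0,0,0,0,7,0,-1,0,0,0,0,0.8,0,10.3,0,0,0,0,2.2,0,10.1,0,0,0,0,3.7,0,9.6,0,0,0,0,5,0,8.8,0,0,0,0,6.2,0,7.9,0,0,0,0,7.3,0,6.7,0,0,0,0,8.2,0,5.4,0,0,0,0,8.8,0,4,0,0,0,0,4,0,1,0,0,0,0,0,0,0,0,0,0]
}}

```text
time: 38.4
ee_pos: [461.8, -310.0, 91.0]
eef_rot: [[-0.003, 1.0, 0.001], [0.003, 0.001, -1.0], [-1.0, -0.003, -0.003]]
contact_force: [0.2, -0.2, -1.9]
width: 0.181
```

```bash
python3 - <<'E'
from h import *
st()
o=[]
for n in('side','scene'):
    p,im=crop(n,[480,-320,30],60,'');o.append(im)
    for q in['tray','pick_tip','ring_1_mid','ring_1_end']: print(n,q,*[(s,a.round(0).tolist()) for s,a in pts(q,p,3)])
cv2.imwrite('pics/t16.png',np.hstack(o))
E
```

```text
t 38.4 pos [ 461.8 -310.    91. ] F [ 0.2 -0.2 -1.9] w 0.181
[[-0.003, 1.0, 0.001], [0.003, 0.001, -1.0], [-1.0, -0.003, -0.003]] [-39.7  11.1  90.9   0.   78.2 -39.8]
side tray (0.63, [508.0, -315.0, -3.0])
side pick_tip (0.65, [464.0, -356.0, 21.0]) (0.6, [472.0, 120.0, 50.0])
side ring_1_mid (0.58, [458.0, -327.0, 13.0])
side ring_1_end (0.59, [460.0, -361.0, 26.0]) (0.24, [707.0, -208.0, -5.0])
scene tray (0.67, [510.0, -319.0, -0.0])
scene pick_tip (0.48, [465.0, -359.0, 26.0]) (0.47, [565.0, -324.0, 6.0])
scene ring_1_mid (0.5, [459.0, -329.0, 13.0]) (0.49, [572.0, 178.0, 79.0])
scene ring_1_end (0.67, [458.0, -366.0, 31.0]) (0.57, [667.0, 117.0, 48.0]) (0.49, [569.0, 176.0, 81.0])
```

View pics/t16.png

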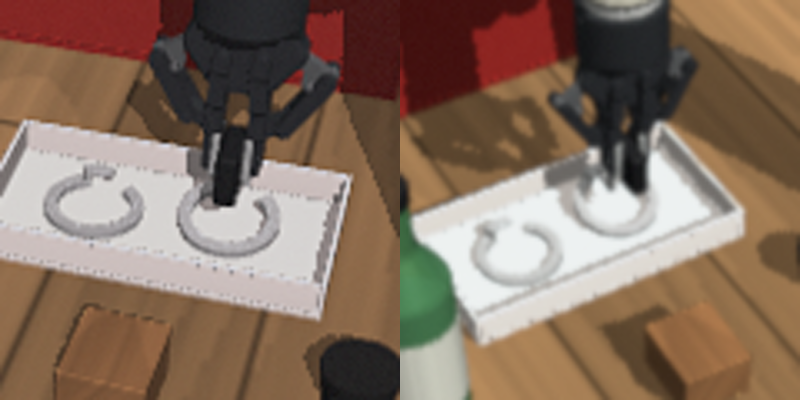

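Both rings are in the tray ((93,200) and (228,215) in the left crop). I'll unhook and head for the rest.

Request:
{"api": "apply_moves", "payload": {
  "series": [0,6,0,1,0,0,0,0,5,0,1,0,0,0,0,3,0,0,0,0,0,0,0,0,0,0,0,0,0,0,0,-3,0,0,0,0,0,0,-4,0,0,0,0,0,0,-5,0,0,0,0,0,0,-5,0,0,0,0,0,0,0,0,0,0,0,-10,0,0,0,0,0,0,-15,0,0,0,0,0,0,-20,0,0,0,0,0]
}}

```text
time: 39.9
ee_pos: [462.0, -294.9, 123.7]
eef_rot: [[-0.002, 1.0, 0.001], [0.002, 0.001, -1.0], [-1.0, -0.002, -0.002]]
contact_force: [-0.2, -0.5, -1.6]
width: 0.175
```

Request:
{"api": "apply_moves", "payload": {
  "series": [0,-30,0,0,0,0,0,0,-20,0,0,0,0,0,0,0,9.4,-37,0,0,0,0,0,9.4,-37,0,0,0,0,0,9.4,-37,0,0,0,0,0,9.4,-35,0,0,0,0,0,0,0,0,0,0,0,0,0,0,0,0,0,0,0,0,0,0,0]
}}

```text
validation failed for argument at $.se...
```

```bash
python3 - <<'E'
from h import *
st()
for n in('side','scene'):
    p=cam(n,n+'17')
    for q in['tray','pick_tip','pick_grip','ring_1_mid','rest_top']: print(n,q,*[(s,a.round(0).tolist()) for s,a in pts(q,p,3)])
E
```

```text
t 39.9 pos [ 462.  -294.9  123.7] F [-0.2 -0.5 -1.6] w 0.175
[[-0.002, 1.0, 0.001], [0.002, 0.001, -1.0], [-1.0, -0.002, -0.002]] [-38.5   8.5  89.9  -0.   81.7 -38.5]
side tray (0.77, [505.0, -315.0, -0.0]) (0.38, [573.0, 260.0, 254.0])
side pick_tip (0.61, [462.0, -340.0, 55.0])
side pick_grip (0.73, [458.0, -289.0, 113.0]) (0.3, [474.0, 122.0, 53.0])
side ring_1_mid (0.75, [460.0, -329.0, 9.0])
side rest_top (0.75, [501.0, -129.0, 47.0])
scene tray (0.9, [510.0, -320.0, -2.0])
scene pick_tip (0.61, [463.0, -345.0, 57.0])
scene pick_grip (0.66, [466.0, -292.0, 109.0])
scene ring_1_mid (0.79, [460.0, -334.0, 5.0]) (0.24, [568.0, 102.0, 2.0])
scene rest_top (0.66, [511.0, -317.0, -4.0]) (0.56, [502.0, -131.0, 45.0])
```

Request:
{"api": "apply_moves", "payload": {
  "series": [0,-30,0,0,0,0,0,0,-20,0,0,0,0,0,0,0,9.4,-37.3,0,0,0,0,0,9.4,-37.3,0,0,0,0,0,9.4,-37.3,0,0,0,0,0,9.4,-37,0,0,0,0,0,0,0,0,0,0,0,0,0,0,0,0,0]
}}

```text
time: 41.17
ee_pos: [500.5, -144.6, 174.0]
eef_rot: [[-0.0, 1.0, 0.005], [-0.0, 0.005, -1.0], [-1.0, -0.0, 0.0]]
contact_force: [0.5, -0.2, -0.9]
width: 0.18
```

Request:
{"api": "apply_moves", "payload": {
  "series": [0,25,0,1.5,0,0,0,0,25,0,0,0,0,0,0,20,0,0,0,0,0,0,12,0,0,0,0,0,0,6,0,0,0,0,0,0,3,0,0,0,0,0,0,0,0,0,0,0,0]
}}

```text
time: 41.75
ee_pos: [500.3, -148.7, 83.2]
eef_rot: [[0.0, 1.0, 0.0], [-0.0, 0.0, -1.0], [-1.0, 0.0, 0.0]]
contact_force: [-0.6, 0.6, -1.4]
width: 0.18
```

Request:
{"api": "apply_moves", "payload": {
  "series": [0,1.5,0,0,0,0,0,0,0,0,0,0,0,0]
}}

```text
time: 41.92
ee_pos: [501.0, -148.6, 82.8]
eef_rot: [[0.002, 1.0, 0.001], [-0.001, 0.001, -1.0], [-1.0, 0.002, 0.001]]
contact_force: [1.1, -0.1, -1.0]
width: 0.173
```

Request:
{"api": "apply_moves", "payload": {
  "series": [0,1.5,0,0,0,0,0,0,0,0,0,0,0,0]
}}

```text
time: 42.08
ee_pos: [500.5, -148.2, 80.7]
eef_rot: [[0.001, 1.0, 0.001], [-0.0, 0.001, -1.0], [-1.0, 0.001, 0.0]]
contact_force: [0.1, -0.4, -1.0]
width: 0.18
```

Request:
{"api": "apply_moves", "payload": {
  "series": [0,0.7,0,-1.8,0,0,0,0,0,0,0,0,0,0]
}}

```text
time: 42.25
ee_pos: [500.2, -145.9, 79.5]
eef_rot: [[0.0, 1.0, 0.001], [0.0, 0.001, -1.0], [-1.0, 0.0, -0.0]]
contact_force: [-1.0, 0.6, -0.8]
width: 0.176
```

Request:
{"api": "apply_moves", "payload": {
  "series": [0,1,0,0,0,0,0,0,0,0,0,0,0,0]
}}

```text
time: 42.42
ee_pos: [500.4, -146.1, 79.1]
eef_rot: [[0.001, 1.0, 0.001], [0.0, 0.001, -1.0], [-1.0, 0.001, -0.0]]
contact_force: [-1.2, 0.7, 3.4]
width: 0.176
```

Request:
{"api": "apply_moves", "payload": {
  "series": [0,1,0,0,0,0,0,0,0,0,0,0,0,0]
}}

```text
time: 42.58
ee_pos: [500.4, -146.1, 79.1]
eef_rot: [[0.001, 1.0, 0.001], [0.0, 0.001, -1.0], [-1.0, 0.001, -0.0]]
contact_force: [-4.2, 1.8, 7.9]
width: 0.175
```

It's seated on the rest. Releasing and rising.

Request:
{"api": "apply_moves", "payload": {
  "series": [0,-1,0,0,0,0,0,30,0,0,0,0,0,0,50,0,0,0,0,0,0,50,0,0,0,0,0,0,50,0,0,0,0,0,0,50,-10,0,0,0,0,0,50,-25,0,0,0,0,0,50,-35,0,0,0,0,0,50,-40,0,0,0,0,0,50,-40,0,0,0,0,0,50,0,0,0,0,0,0]
}}

```text
time: 43.5
ee_pos: [503.9, -147.8, 239.6]
eef_rot: [[0.017, 1.0, 0.001], [-0.007, 0.001, -1.0], [-1.0, 0.017, 0.007]]
contact_force: [1.0, -0.9, 1.6]
width: 0.504
```

```bash
python3 - <<'E'
from h import *
st()
for n in('side','scene','wrist'):
    p=cam(n,n+'18')
    for q in['pick_tip','pick_grip','ring_1_mid','rest_top','cover_bar']: print(n,q,*[(s,a.round(0).tolist()) for s,a in pts(q,p,3)])
E
```

```text
t 43.5 pos [ 503.9 -147.8  239.6] F [ 1.  -0.9  1.6] w 0.504
[[0.017, 1.0, 0.001], [-0.007, 0.001, -1.0], [-1.0, 0.017, 0.007]] [-22.5   1.3  84.3   0.   93.3 -22.6]
side pick_tip (0.74, [668.0, 119.0, 57.0]) (0.24, [568.0, 105.0, 1.0])
side pick_grip (0.5, [498.0, -144.0, 69.0])
side ring_1_mid (0.82, [460.0, -330.0, 7.0])
side rest_top (0.73, [503.0, -129.0, 44.0])
side cover_bar (0.88, [574.0, 263.0, 258.0]) (0.49, [704.0, -208.0, -4.0])
scene pick_tip (0.71, [502.0, -196.0, 14.0])
scene pick_grip (0.62, [504.0, -146.0, 63.0]) (0.48, [464.0, -334.0, 5.0])
scene ring_1_mid (0.6, [463.0, -333.0, 2.0])
scene rest_top (0.64, [502.0, -131.0, 42.0])
scene cover_bar (0.73, [569.0, 262.0, 255.0]) (0.68, [570.0, 103.0, -1.0])
wrist pick_tip (0.68, [499.0, -190.0, 9.0])
wrist pick_grip (0.9, [502.0, -146.0, 67.0])
wrist ring_1_mid (0.95, [463.0, -336.0, 2.0])
wrist rest_top (0.73, [504.0, -128.0, 44.0])
wrist cover_bar
```

The pick stands on its rest (the networks put the handle at (502,-146,65) and the tip at (500,-193,11)). Next is the cover.

Request:
{"api": "apply_moves", "payload": {
  "series": [33,-9,0,0,-7.1,0,0,33,-9,0,0,-7.1,0,0,33,-9,0,0,-7.1,0,0,33,-9,0,0,-7.1,0,0,33,-9,0,0,-7.1,0,0,33,-9,0,0,-7.1,0,0,33,-9,0,0,-7.1,0,0,33,-9,0,0,-7.1,0,0,33,-9,0,0,-7.1,0,0,33,-9,0,0,-7.1,0,0,33,0,0,0,-7.1,0,0,33,0,0,0,-7.1,0,0]
}}

```text
time: 45.4
ee_pos: [500.5, -146.4, 319.5]
eef_rot: [[0.002, 0.077, 0.997], [-0.001, 0.997, -0.077], [-1.0, -0.001, 0.002]]
contact_force: [-0.5, -0.2, -0.1]
width: 0.334
```

Request:
{"api": "apply_moves", "payload": {
  "series": [33,0,34,6,-4.8,0,0,33,0,34,6,0,0,0,33,0,34,6,0,0,0,33,0,34,6,0,0,0,33,0,34,6,0,0,0,33,0,34,6,0,0,0,33,0,34,6,0,0,0,33,0,34,6,0,0,0,33,0,34,6,0,0,0,33,0,34,6,0,0,0,33,0,34,6,0,0,0,33,0,34,3,0,0,0]
}}

```text
time: 46.4
ee_pos: [571.9, 262.9, 318.3]
eef_rot: [[0.0, -0.001, 1.0], [-0.0, 1.0, 0.001], [-1.0, -0.0, 0.0]]
contact_force: [0.3, -0.9, 0.5]
width: 0.33
```

Request:
{"api": "apply_moves", "payload": {
  "series": [33,0,0,0,0,0,0,33,0,0,0,0,0,0]
}}

```text
time: 46.57
ee_pos: [571.3, 262.9, 317.6]
eef_rot: [[-0.001, -0.004, 1.0], [-0.001, 1.0, 0.004], [-1.0, -0.001, -0.001]]
contact_force: [0.1, 0.6, 0.5]
width: 0.328
```

Request:
{"api": "apply_moves", "payload": {
  "series": [33,20,-1,0,0,0,0,33,20,0,0,0,0,0,33,10,0,0,0,0,0,33,4,0,0,0,0,0,33,0,0,0,0,0,0,0,0,0,0,0,0,0,0,0,0,0,0,0,0,0,0,0,0,0,0,0,0,0,0,0,0,0,0,0,0,0,0,0,0,0,0,0,0,0,0,0,0]
}}

```text
time: 47.48
ee_pos: [572.0, 260.1, 266.1]
eef_rot: [[0.003, -0.001, 1.0], [0.001, 1.0, 0.001], [-1.0, 0.001, 0.003]]
contact_force: [-0.2, -0.5, 4.6]
width: 0.117
```

Request:
{"api": "apply_moves", "payload": {
  "series": [0,-6.2,-15.6,0,0,0,0,0,-4.9,-16.1,0,0,0,0,0,-3.5,-16.4,0,0,0,0,0,-2,-16.7,0,0,0,0,0,-0.6,-16.8,0,0,0,0,0,0.9,-16.8,0,0,0,0,0,2.3,-16.6,0,0,0,0,0,3.7,-16.4,0,0,0,0,0,5.1,-16,0,0,0,0,0,6.5,-15.5,0,0,0,0,0,7.8,-14.9,0,0,0,0,0,9.1,-14.1,0,0,0,0]
}}

```text
time: 48.48
ee_pos: [572.7, 69.0, 248.1]
eef_rot: [[0.005, -0.002, 1.0], [0.004, 1.0, 0.002], [-1.0, 0.004, 0.005]]
contact_force: [1.7, 6.8, -2.8]
width: 0.116
```

Request:
{"api": "apply_moves", "payload": {
  "series": [0,10.2,-13.3,0,0,0,0,0,11.4,-12.4,0,0,0,0,0,0,0,0,0,0,0,0,0,0,0,0,0,0]
}}

```text
time: 48.82
ee_pos: [572.8, 40.0, 222.5]
eef_rot: [[0.001, 0.001, 1.0], [-0.003, 1.0, -0.001], [-1.0, -0.003, 0.001]]
contact_force: [5.5, -2.3, -0.7]
width: 0.11
```

```bash
python3 - <<'E'
from h import *
st()
for n in('side','scene'):
    p=cam(n,n+'19')
    for q in['cover_bar','cover_hinge']: print(n,q,*[(s,a.round(0).tolist()) for s,a in pts(q,p,3)])
E
```

```text
t 48.82 pos [572.8  40.  222.5] F [ 5.5 -2.3 -0.7] w 0.11
[[0.001, 0.001, 1.0], [-0.003, 1.0, -0.001], [-1.0, -0.003, 0.001]] [ -1.6   8.5  78.4  -0.2  93.  -91.5]
side cover_bar (0.83, [575.0, 40.0, 217.0])
side cover_hinge (0.55, [572.0, 187.0, 79.0])
scene cover_bar (0.56, [570.0, 40.0, 213.0])
scene cover_hinge (0.96, [572.0, 176.0, 80.0]) (0.68, [561.0, -323.0, 9.0])
```

The bar is at y of about 40, z of about 215, so the hinge is near 45°. Releasing and backing off.

Request:
{"api": "apply_moves", "payload": {
  "series": [33,0,0,0,0,0,0,33,0,0,0,0,0,0,33,0,0,0,0,0,0,33,0,0,0,0,0,0,33,-15,0,0,0,0,0,33,-30,0,0,0,0,0,33,-40,0,0,0,0,0,33,-20,0,-20,0,0,0,33,0,0,-40,0,0,0,33,0,0,-40,0,0,0,33,0,0,-40,0,0,0,33,0,0,0,0,0,0]
}}

```text
time: 50.12
ee_pos: [425.6, 42.8, 329.8]
eef_rot: [[-0.003, -0.002, 1.0], [-0.0, 1.0, 0.002], [-1.0, -0.0, -0.003]]
contact_force: [0.3, -0.7, 0.8]
width: 0.329
```

```bash
python3 - <<'E'
from h import *
st()
for n in('side','scene'):
    p=cam(n,n+'20')
    for q in['cover_bar','cover_hinge','tray','ring_1_mid','pick_grip','pick_tip','bottle_a']: print(n,q,*[(s,a.round(0).tolist()) for s,a in pts(q,p,3)])
E
```

```text
t 50.12 pos [425.6  42.8 329.8] F [ 0.3 -0.7  0.8] w 0.329
[[-0.003, -0.002, 1.0], [-0.0, 1.0, 0.002], [-1.0, -0.0, -0.003]] [ -1.8 -10.8  85.3  -0.  105.6 -92. ]
side cover_bar (0.97, [577.0, 40.0, 214.0])
side cover_hinge (0.93, [573.0, 186.0, 81.0])
side tray (0.72, [708.0, -208.0, -2.0]) (0.63, [509.0, -315.0, -1.0])
side ring_1_mid (0.63, [463.0, -328.0, 6.0])
side pick_grip (0.66, [497.0, -143.0, 69.0])
side pick_tip
side bottle_a (0.9, [703.0, -205.0, -2.0]) (0.39, [571.0, -353.0, 15.0])
scene cover_bar (0.87, [570.0, 43.0, 215.0])
scene cover_hinge (0.89, [570.0, 175.0, 77.0])
scene tray (0.55, [510.0, -318.0, -0.0]) (0.51, [501.0, -146.0, 64.0])
scene ring_1_mid (0.58, [459.0, -334.0, 4.0])
scene pick_grip (0.57, [502.0, -148.0, 66.0])
scene pick_tip (0.81, [498.0, -198.0, 12.0]) (0.53, [568.0, -352.0, 17.0])
scene bottle_a (0.96, [708.0, -205.0, -0.0])
```

View pics/side20.png

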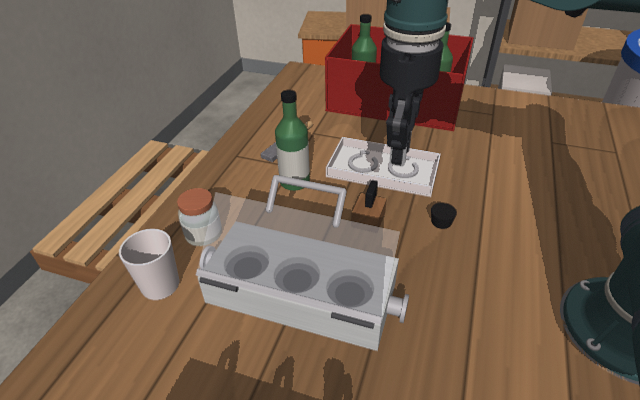

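The last view shows all three ports empty, both rings in the tray at (362,160) and (403,168), and the pick on its rest at (370,193). The bottle is upright at (292,150), the cover is half down with its bar at (305,183), and the arm is clear of everything.

```bash
python3 -c "
from workcell import manip; print(manip.hand_in())"
```

```text
the job is handed in; nothing more can be done
None
```

The job is done and handed in at about 50 s of the 210 s allowed.

- **Cover:** I folded it back against its stop. At the end I set it to about 45° (bar at y ≈ 41, z ≈ 215, so about 44.6°).
- **Rings:** Only rings 1 and 2 were there, and port 3 was empty. I lifted both out with the pick under their raised ends and laid them in the tray.
- **Tray:** It got knocked about 15 mm aside partway through. I measured it again and adjusted before placing the second ring.
- **Pick and bottle:** The pick is back standing on its rest where it started, and the bottle was not touched.

The last pictures and position readings showed all three ports empty, both rings in the tray, the pick on its rest, the bottle upright and the gripper clear of everything. There were a few stray network reports, such as a "tray" at the bottle's position, but the pictures contradicted them. One move call was refused because I miscounted its numbers. Nothing moved, and I sent it again.

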